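# Hold a distance sensor over its reflector plate

### The job

We are checking a distance sensor from the robotics kit. Take the flat metal plate out of the kit tray and lay it flat, centred and lengthways, on the narrow ledge of the stand, and let go of it; then lift the sensor out of the tray, bring it across clear of the parts rack and hold it eyes down, level, centred over the plate and lengthways with it, with a gap of about 10 mm, never touching the plate with it. Finish while still holding the sensor there in the gripper; do not put it down, and leave the rack, the loose wheel, the motor and the rover where they are.

Things in the scene. Friction and masses are not known exactly. Their poses are not given: they have to be found in the camera images.
- plate: reflector plate: plain flat aluminium bar 110 (its x) x 34 (its y) x 10 mm thick with two dark round spots on top, 100 g. Origin at the centre of its underside, z up. Starts lying flat, top up, in one of the two compartments of the kit tray (either one)
- sensor: distance sensor: grey housing 62 (its x) x 30 (its y) x 30 mm tall, standing on its two round black eyes (barrels 25 mm across, 14 mm long, side by side along x, flat ends down). 44 mm tall in all, 90 g (the mass varies by a third). Origin at the centre of the bottom plane of the eyes, z up. The housing's sides lie between 14 and 44 mm above the origin. Starts standing in the other compartment of the tray
- tray: fixed open white kit tray, 265 (its x) x 165 (its y) mm, walls 38 mm high and 5 mm thick, floor 5 mm thick, one upright divider across the middle making two compartments, each about 125 (x) x 155 (y) mm inside, centred 66 mm either side of the tray's centre along its x. Origin at the centre of its underside on the table. It stands on one side of the rack, to the robot's left or right. The plate and sensor lie in it with their length roughly along the tray's y
- stand_ledge (a point): centre of the flat top of the stand's ledge, 90 mm above the table. The ledge is 64 mm long (its x) x 18 mm wide (its y), 12 mm thick, on a thinner post (36 x 14 mm); below it is a foot plate 100 x 90 x 12 mm. Fixed; stands across the rack from the tray
- stand: the same fixed metal stand; origin at the centre of its foot's underside on the table, axes parallel to the ledge's
- rack: loose parts rack between tray and stand: wooden block 270 (its x) x 56 (its y) x 26 mm with seven upright bars, up to 120 mm above the table, in a row along x; 0.9 kg. Origin at the centre of its underside. An obstacle: do not knock it
- wheel: loose black wheel lying flat, 56 mm across, 22 mm high; origin at the centre of its underside. Leave alone
- motor: loose small gear motor, grey block and steel can, about 72 (its x) x 30 x 26 mm; origin under the middle. Leave alone
- rover: half-built model rover on four wheels, 136 (its x) x 106 x 95 mm high, 0.5 kg; origin on the table under its middle. Leave alone
Things that resemble listed ones, but are neither listed nor needed, are in the scene too. What is shaped like the sensor but green or turquoise is not meant. There is more than one size of the plate; the one meant has the size given above.

How it is judged:
By the outcome, as a careful person would: the job done as asked, in the order asked, and still so for the second after the job is handed in, while the arm keeps its last pose, push and grip.
It also fails if it takes over 72 s, if anything falls off the work surface, if the arm or the gripper's body presses on something with over 40 N, if the wrist force passes 120 N, or if a joint passes its speed limit or range.

### The arm

A 7-joint arm with a two-finger parallel gripper is mounted at the origin on the work surface. World frame = base frame: x ahead of the robot, y to its left, z up, the work surface at z = 0. Lengths are in m, angles in rad, forces in N, time in s.
With the tool pointing down it reaches from about 0.35 to 0.9 m from the base axis. Payload 19.9 kg.
Tool frame: the origin (TCP) lies on the centre line of the jaws, within the pads' length; the fingertips stand ctrl.finger_overhang ahead of it and the grasp point (between the pads) lies 2 mm behind it (ctrl.finger_overhang is the distance from the TCP to the fingertips, in m); z points along the fingers, x is the direction in which the jaws open and shut, and the axes are right-handed (so a half turn about z gives the same grasp; the last joint's range is limited). The gripper opens to 94 mm and grips with 3 to 60 N. Pads are 16 mm wide; open, the fingers measure 119 mm over their backs; the gripper's body (75 mm by 177 mm) begins 78 mm behind the grasp point.
Start: joints at [1.27, 0.417, -0.01, 1.614, 0.005, 1.111, -0.053], TCP at [0.16, -0.604, 0.222] pointing down, gripper open.
Joint ranges: [-2.81, 2.81], [-0.39, 2.02], [-1.27, 1.25], [0.06, 2.57], [-1.19, 4.33], [0.19, 2], [-2.82, 2.82]. Speed limits (rad/s): [1.89, 1.89, 2.39, 2.39, 3.01, 3.01, 3.01].

### API

Orientations are given as a rotation vector (axis times angle).
In Python, from plant import get_state, optics, ctrl gives the robot as it stands.
- The arm moves only by the tool play_rows, never from a script. Its argument "rows" is a list of rows, each an object with "angular": the turn, a rotation vector about the tool's x, y, z in degrees, a list of three; "dp": the shift along the tool's x, y, z in m, a list of three; "grip": the finger opening in m, from 0 to 0.094. A call has 1 to 20 rows; each row is the pose to reach, as a shift and turn from the pose commanded when the call began, along the tool's axes at that moment; what a row does not reach only later rows make up. A row lasts 1/8 s, in which the tool goes at most 62.5 mm and 10.7 degrees, less where a joint would pass 70% of its speed; a pose out of reach is approached as far as the arm can. A call with a gripper value outside its range is refused whole. The fingers move at their own pace and stop on an object; "squeeze" is the grip in N (left out, the last holds). Time passes only in rows, so rows that repeat a pose let the fingers close. It gives the time, the measured TCP pose, the force and the opening at its end, in the units of the state.
- get_state(): the state, without advancing time (a new reading comes with each control period).
- optics.capture(name): name is "scene" or "top"; returns the picture (400x640x3 uint8, blue, green, red); there is no depth.
- optics.camera_info(name): a dict with "mtx" (3x3 intrinsics, pixels), "k1" (the pictures are not rectified: a ray, as slopes to the right and down, at radius r is drawn at 1 + k1 r^2 times it, then the intrinsics apply), "rvec" (rotation vector, rad) and "tvec" (3), from world to camera coordinates, as OpenCV has them. Camera axes: x right, y down, z forward; pixel columns grow to the right and rows downward; lengths in m; the calibration is good to about 2 mm. A picture is of the moment at which its call begins. camera_info takes no time and is no camera call.
- ctrl.job_done(): hands the job in, once; it reports no verdict.
The state is a dict: "time": time; "joints": joint angles; "joint_velocities": joint speeds; "effort": joint torques, N m; "tool_pos": TCP position; "tool_rot": TCP orientation; "ft_force": force on the tool from outside, world axes, zero at the start; "ft_torque": the same for the moment, N m; "grip_width": opening from 0.0 (shut) to 1.0 (fully open).
Only numpy, scipy, OpenCV 4.12 (cv2) and the standard library are available. Lean on these libraries where they do the work, as an engineer would, in place of code of your own. Each camera call takes 0.05 s, during which the arm holds its last target.

## Working session

There is one attempt and no reset: what is moved stays moved. The work goes in short steps, Python scripts to look and compute and a tool call to move; the robot and the scene stay as the last step left them, time stands still between calls to the robot, and variables do not carry over. Pictures are saved under pics/ and viewed, and the job is handed in when it is done.

Besides the shell and the picture viewer there is one more tool, called after "Emit:" as name([rows], argument=value, ...), one row to a line, values as JSON. play_rows: Moves the arm, as the interface text tells. Its arguments: {"type":"object","properties":{"rows":{"type":"array","items":{"type":"object","properties":{"angular":{"type":"array","items":{"type":"number"}},"dp":{"type":"array","items":{"type":"number"}},"grip":{"type":"number"}}}},"squeeze":{"type":"number"}},"required":["rows"]}

```bash
ls; mkdir -p pics; python3 - <<'E'
from plant import get_state, optics, ctrl
import cv2
s=get_state(); print(s); print(ctrl.finger_overhang)
for n in("scene","top"):
    print(n,optics.camera_info(n))
    cv2.imwrite(f"pics/{n}0.png",optics.capture(n))
E
```

```text
pics
{'time': 0.0, 'joints': array([ 1.2705188 ,  0.41795531, -0.01030319,  1.61417868,  0.00468436,
        1.1107158 , -0.05307614]), 'joint_velocities': array([ 0.00024602, -0.00152501, -0.00051908,  0.00050597,  0.00167375,
       -0.00073823, -0.00062141]), 'effort': array([ 1.12905916e-03, -8.51251173e+01,  6.38859160e-01, -4.25999451e+01,
       -4.87931608e-02,  1.84941490e-02,  1.52930784e-04]), 'tool_pos': array([ 0.15983613, -0.60383786,  0.22183503]), 'tool_rot': array([-2.48888292e+00,  1.91591661e+00,  1.60640064e-03]), 'ft_force': array([-0.36457371, -0.32645932,  0.16038312]), 'ft_torque': array([ 0.02531251, -0.02422853, -0.01750764]), 'grip_width': 1.003032637121229}
0.017
scene {'mtx': array([[400.50048439,   0.        , 316.33933096],
       [  0.        , 400.50048439, 201.3146772 ],
       [  0.        ,   0.        ,   1.        ]]), 'k1': -0.048523766322311514, 'rvec': array([ 1.79602336,  1.75993007, -0.72949759]), 'tvec': array([-0.0785342 , -0.33471467,  1.56790958])}
top {'mtx': array([[381.79132865,   0.        , 322.56179316],
       [  0.        , 381.79132865, 201.04494795],
       [  0.        ,   0.        ,   1.        ]]), 'k1': -0.050054727492746066, 'rvec': array([ 2.1554208 , -2.15349361,  0.1524763 ]), 'tvec': array([0.08143655, 0.56617124, 1.01779422])}
```

View pics/scene0.png

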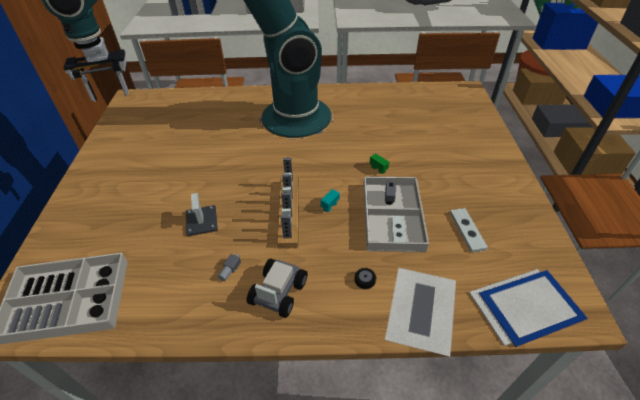

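View pics/top0.png

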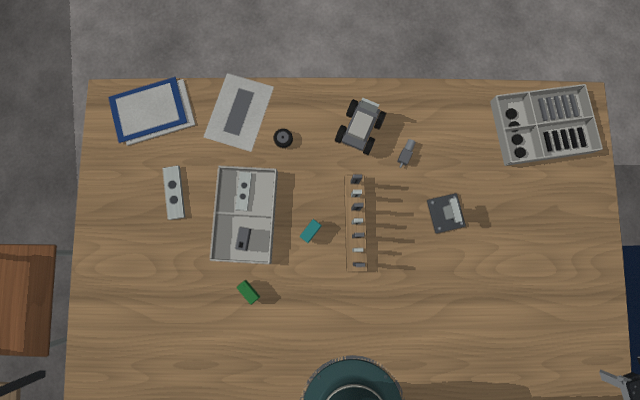

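The top view shows the tray at about (243,215), the stand at (447,212) and the rack at (357,223). There are two plate candidates: (244,190), in the tray, and (174,192), which is larger and outside it. The grey sensor is in the tray at (243,238). The green (248,292) and turquoise (311,231) blocks are decoys. I'll enlarge these and measure them.

```bash
cat > h.py <<'E'
import numpy as np, cv2
from scipy.spatial.transform import Rotation as R
from plant import get_state, optics, ctrl
def cam(n):
    c=optics.camera_info(n); return c['mtx'],np.array([c['k1'],0,0,0,0.]),cv2.Rodrigues(c['rvec'])[0],np.array(c['tvec']).ravel(),c
def ray(n,px):
    K,d,Rm,t,_=cam(n)
    u=cv2.undistortPoints(np.array(px,float).reshape(-1,1,2),K,d).reshape(-1,2)
    return -Rm.T@t,(np.c_[u,np.ones(len(u))]@Rm)
def onz(n,px,z):
    o,r=ray(n,px); return o+r*((z-o[2])/r[:,2])[:,None]
def proj(n,P):
    K,d,Rm,t,c=cam(n); return cv2.projectPoints(np.array(P,float).reshape(-1,1,3),c['rvec'],t,K,d)[0].reshape(-1,2)
def crop(im,x0,y0,x1,y1,s,name):
    cv2.imwrite(name,cv2.resize(im[y0:y1,x0:x1],None,fx=s,fy=s,interpolation=cv2.INTER_CUBIC))
E
python3 - <<'E'
from h import *
t=cv2.imread('pics/top0.png'); s=cv2.imread('pics/scene0.png')
crop(t,205,160,285,270,5,'pics/t_tray.png'); crop(t,420,180,500,240,8,'pics/t_stand.png')
crop(s,355,165,435,255,6,'pics/s_tray.png'); crop(s,175,185,225,240,8,'pics/s_stand.png')
print(onz('top',[(174,192),(244,190),(243,238)],0.01))
E
```

```text
[[0.59547434 0.5072032  0.01      ]
 [0.60140442 0.30592438 0.01      ]
 [0.46494899 0.30498924 0.01      ]]
```

View pics/t_tray.png

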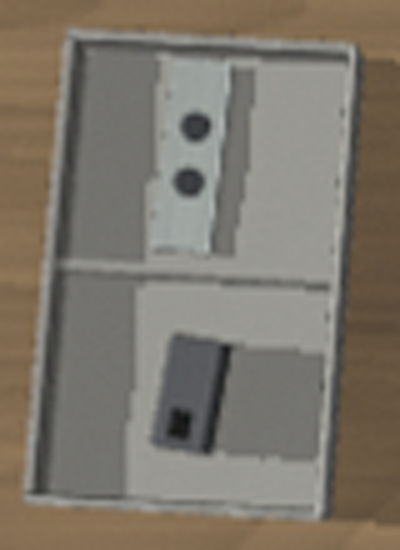

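View pics/t_stand.png

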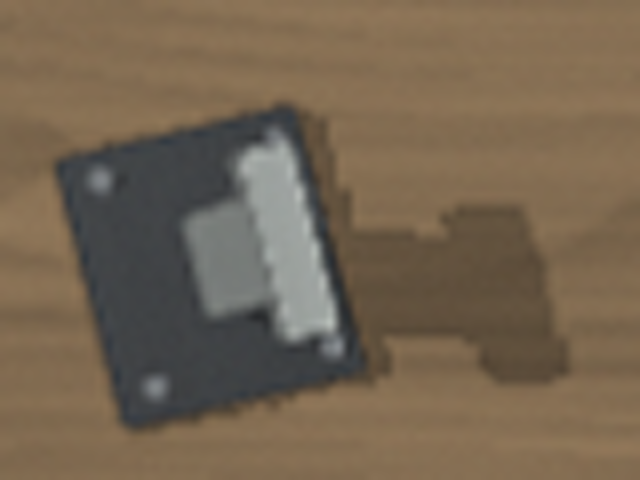

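View pics/s_tray.png

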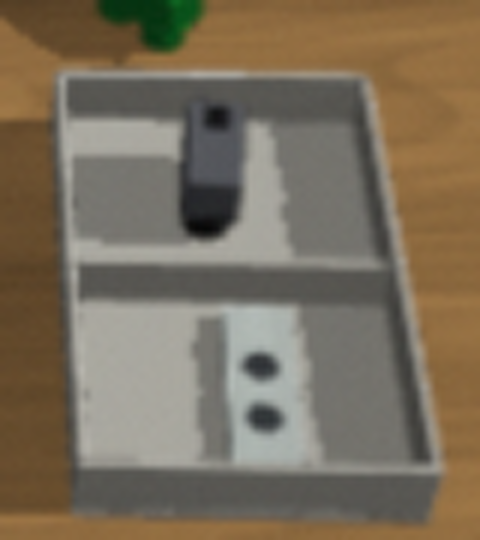

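View pics/s_stand.png

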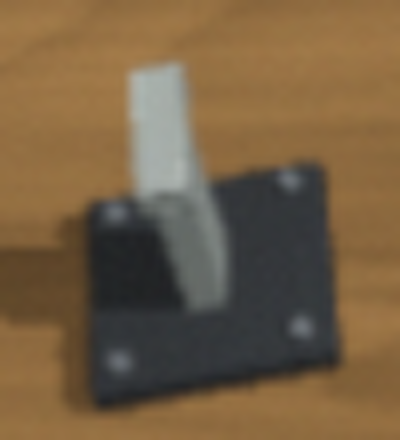

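In the tray, the plate is at the top (244,190) and the sensor, with its dark socket and grey housing, is at the bottom (243,238). The ledge is the light strip at about (456,209). Next I measure sizes with masks and ray casting onto planes.

```bash
cat >> h.py <<'E'
def rect(P):
    (c,(w,h),a)=cv2.minAreaRect((P[:,:2]*1000).astype(np.float32))
    if w<h: w,h,a=h,w,a+90
    return np.round(c,1),round(w,1),round(h,1),round((a+90)%180-90,1)
def blob(im,roi,f,n,z,edge=0):
    x0,y0,x1,y1=roi; m=f(im[y0:y1,x0:x1].astype(int)).astype(np.uint8)
    k,l,st,_=cv2.connectedComponentsWithStats(m); i=1+np.argmax(st[1:,4])
    m=(l==i).astype(np.uint8)
    c=max(cv2.findContours(cv2.resize(m,None,fx=4,fy=4,interpolation=cv2.INTER_NEAREST),cv2.RETR_EXTERNAL,cv2.CHAIN_APPROX_NONE)[0],key=len)[:,0]
    px=(c+.5)/4-.5+[x0,y0]
    return px,rect(onz(n,px,z)),m
E
python3 - <<'E'
from h import *
t=cv2.imread('pics/top0.png'); s=cv2.imread('pics/scene0.png')
for p in [(240,200),(246,175),(258,190),(225,200),(174,175),(450,208),(456,210),(455,200),(243,230),(441,240-30)]: print('t',p,t[p[1],p[0]])
for p in [(398,220),(399,242),(383,232),(195,203),(200,216),(391,190),(392,200)]: print('s',p,s[p[1],p[0]])
E
```

```text
t (240, 200) [162 166 160]
t (246, 175) [157 161 157]
t (258, 190) [146 151 152]
t (225, 200) [111 115 116]
t (174, 175) [156 158 153]
t (450, 208) [121 124 119]
t (456, 210) [159 162 156]
t (455, 200) [163 166 160]
t (243, 230) [94 91 89]
t (441, 210) [70 67 64]
s (398, 220) [180 185 177]
s (399, 242) [151 158 157]
s (383, 232) [160 168 170]
s (195, 203) [169 173 166]
s (200, 216) [105 109 103]
s (391, 190) [90 86 85]
s (392, 200) [41 37 37]
```

```bash
python3 - <<'E'
from h import *
t=cv2.imread('pics/top0.png'); s=cv2.imread('pics/scene0.png')
metal=lambda a:((a[...,0]-a[...,2]>=-2)&(a[...,1]>135))
metal2=lambda a:cv2.morphologyEx(metal(a).astype(np.uint8),cv2.MORPH_CLOSE,np.ones((5,5)))
dark=lambda a:((a[...,0]-a[...,2]>=1)&(a[...,1]<112)&(a[...,1]>75))
def show(l,b): print(l,b[1],b[2].sum()); return b
show('plate top z15',blob(t,(225,168,268,218),metal2,'top',.015))
show('otherplate z10',blob(t,(160,160,188,222),metal2,'top',.010))
show('plate scene',blob(s,(368,208,430,248),metal2,'scene',.015))
show('ledge top',blob(t,(425,185,470,230),metal,'top',.09))
show('ledge scene',blob(s,(185,190,205,212),metal,'scene',.09))
show('sensor top z49',blob(t,(230,222,252,254),dark,'top',.049))
# rack, foot
foot=lambda a:((a[...,1]<90)&(a[...,0]>=a[...,2]-1))
show('foot',blob(t,(420,188,468,240),foot,'top',.012))
v=t.copy()
for b in [blob(t,(225,168,268,218),metal2,'top',.015),blob(t,(425,185,470,230),metal,'top',.09),blob(t,(230,222,252,254),dark,'top',.049),blob(t,(160,160,188,222),metal2,'top',.010)]:
    for p in b[0]: v[int(round(p[1])),int(round(p[0]))]=(0,0,255)
crop(v,155,160,275,270,5,'pics/v1.png');crop(v,420,180,500,240,8,'pics/v2.png')
# rack top bars
print(onz('top',[(357,180),(357,265),(347,222),(370,222)],.026)); print(onz('top',[(357,180),(357,265)],.12))
E
```

```text
plate top z15 (array([598.8, 308.4]), 113.2, 35.5, -5.3) 400
otherplate z10 (array([596.3, 510.5]), 151.2, 45.9, 9.1) 653
plate scene (array([594.7, 305.3]), 98.2, 36.5, -5.3) 300
ledge top (array([ 535.9, -269.3]), 65.5, 19.9, 12.8) 153
ledge scene (array([ 540.5, -270.2]), 64.3, 17.6, 15.5) 85
sensor top z49 (array([462.8, 300.8]), 61.5, 29.1, -9.3) 188
foot (array([ 536.6, -268.9]), 98.3, 91.1, 13.2) 684
[[ 0.62778076 -0.01527352  0.026     ]
 [ 0.3909224  -0.01262365  0.026     ]
 [ 0.50906     0.01393564  0.026     ]
 [ 0.50908925 -0.05009786  0.026     ]]
[[ 0.60968012 -0.00604953  0.12      ]
 [ 0.39386224 -0.00363506  0.12      ]]
```

View pics/v1.png

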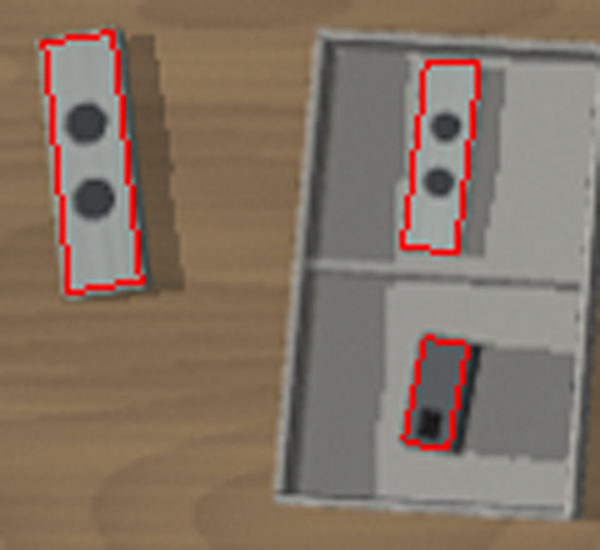

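View pics/v2.png

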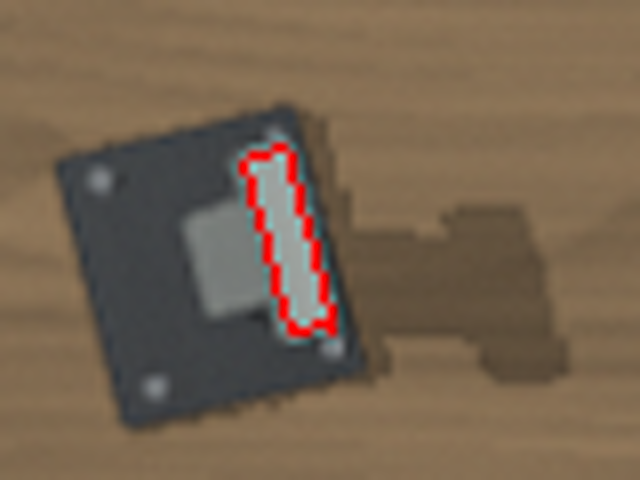

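The tray plate measures 113x35, which fits 110x34. The outside one at (174,192) is 151x46, so it's a decoy. The sensor (62x29) and ledge (65x20) both match. The plate's length lies along the tray's long axis here, so I go by the picture on that. Next I work out the moves.

```bash
cat >> h.py <<'E'
def go(xyz,yaw,note=''):
    s=get_state(); R0=R.from_rotvec(s['tool_rot']); a=np.radians(yaw)
    x=np.array([np.cos(a),np.sin(a),0]); z=np.array([0,0,-1.]); y=np.cross(z,x)
    Rt=R.from_matrix(np.c_[x,y,z])
    print(note,'dp',np.round(R0.inv().apply(np.array(xyz)-s['tool_pos']),4),'ang',np.round((R0.inv()*Rt).as_rotvec(degrees=True),2))
def st():
    s=get_state(); M=R.from_rotvec(s['tool_rot']).as_matrix()
    print('t',round(s['time'],2),'pos',np.round(s['tool_pos'],4),'yaw',round(np.degrees(np.arctan2(M[1,0],M[0,0])),2),'z',np.round(M[:,2],4),'F',np.round(s['ft_force'],1),'w',round(s['grip_width']*94,1),'j',np.round(s['joints'],2))
E
python3 - <<'E'
from h import *
t=cv2.imread('pics/top0.png')
st()
go((.599,.308,.25),-95.3,'hover plate')
print(onz('top',[(219,168),(275,170),(218,211),(271,215)],.038).round(3))
print(onz('top',[(210,260),(270,263)],.038).round(3))
E
```

```text
t 0.1 pos [ 0.1599 -0.6039  0.2219] yaw -75.17 z [-3.e-04  1.e-03 -1.e+00] F [-0.3  0.4 -0.2] w 94.2 j [ 1.27  0.42 -0.01  1.61  0.    1.11 -0.05]
hover plate dp [-0.7692 -0.6579 -0.0273] ang [1.000e-02 6.000e-02 2.013e+01]
[[0.659 0.372 0.038]
 [0.654 0.215 0.038]
 [0.538 0.371 0.038]
 [0.527 0.224 0.038]]
[[0.404 0.388 0.038]
 [0.397 0.224 0.038]]
```

Emit:
play_rows([
  {"angular": [0, 0, 10], "dp": [-0.05, -0.04, -0.028], "grip": 0.06},
  {"angular": [0, 0, 20.1], "dp": [-0.1, -0.085, -0.028], "grip": 0.06},
  {"angular": [0, 0, 20.1], "dp": [-0.769, -0.658, -0.028], "grip": 0.06},
  {"angular": [0, 0, 20.1], "dp": [-0.769, -0.658, -0.028], "grip": 0.06},
  {"angular": [0, 0, 20.1], "dp": [-0.769, -0.658, -0.028], "grip": 0.06},
  {"angular": [0, 0, 20.1], "dp": [-0.769, -0.658, -0.028], "grip": 0.06},
  {"angular": [0, 0, 20.1], "dp": [-0.769, -0.658, -0.028], "grip": 0.06},
  {"angular": [0, 0, 20.1], "dp": [-0.769, -0.658, -0.028], "grip": 0.06},
  {"angular": [0, 0, 20.1], "dp": [-0.769, -0.658, -0.028], "grip": 0.06},
  {"angular": [0, 0, 20.1], "dp": [-0.769, -0.658, -0.028], "grip": 0.06},
  {"angular": [0, 0, 20.1], "dp": [-0.769, -0.658, -0.028], "grip": 0.06},
  {"angular": [0, 0, 20.1], "dp": [-0.769, -0.658, -0.028], "grip": 0.06},
  {"angular": [0, 0, 20.1], "dp": [-0.769, -0.658, -0.028], "grip": 0.06},
  {"angular": [0, 0, 20.1], "dp": [-0.769, -0.658, -0.028], "grip": 0.06},
  {"angular": [0, 0, 20.1], "dp": [-0.769, -0.658, -0.028], "grip": 0.06},
  {"angular": [0, 0, 20.1], "dp": [-0.769, -0.658, -0.028], "grip": 0.06},
  {"angular": [0, 0, 20.1], "dp": [-0.769, -0.658, -0.028], "grip": 0.06},
  {"angular": [0, 0, 20.1], "dp": [-0.769, -0.658, -0.028], "grip": 0.06},
  {"angular": [0, 0, 20.1], "dp": [-0.769, -0.658, -0.028], "grip": 0.06},
  {"angular": [0, 0, 20.1], "dp": [-0.769, -0.658, -0.028], "grip": 0.06},
], squeeze=25)

```text
time: 2.6
tool_pos: [0.5994, 0.3063, 0.2508]
tool_rot: [-2.115, 2.323, -0.001]
ft_force: [1.0, -0.1, 0.4]
grip_width: 0.638
```

```bash
python3 - <<'E'
from h import *
st(); go((.599,.308,.25),-95.3); go((.599,.308,.0245),-95.3)
E
```

```text
t 2.6 pos [0.5994 0.3063 0.2508] yaw -95.35 z [ 5.e-04 -4.e-04 -1.e+00] F [ 1.  -0.1  0.4] w 59.9 j [-0.1   0.55 -0.63  1.43  0.33  1.26 -2.42]
 dp [-0.0016  0.0005  0.0008] ang [-0.03 -0.02 -0.05]
 dp [-0.0017  0.0006  0.2263] ang [-0.03 -0.02 -0.05]
```

Emit:
play_rows([
  {"angular": [0, 0, 0], "dp": [0, 0, 0.03], "grip": 0.06},
  {"angular": [0, 0, 0], "dp": [0, 0, 0.08], "grip": 0.06},
  {"angular": [0, 0, 0], "dp": [0, 0, 0.13], "grip": 0.06},
  {"angular": [0, 0, 0], "dp": [0, 0, 0.17], "grip": 0.06},
  {"angular": [0, 0, 0], "dp": [0, 0, 0.185], "grip": 0.06},
  {"angular": [0, 0, 0], "dp": [0, 0, 0.185], "grip": 0.06},
  {"angular": [0, 0, 0], "dp": [0, 0, 0.185], "grip": 0.06},
])

```text
time: 3.48
tool_pos: [0.6001, 0.308, 0.0674]
tool_rot: [-2.115, 2.32, -0.001]
ft_force: [-0.2, 0.5, 0.1]
grip_width: 0.637
```

```bash
python3 - <<'E'
from h import *
st(); go((.599,.308,.0245),-95.3)
t=optics.capture('top');s=optics.capture('scene')
crop(t,190,150,300,270,5,'pics/t2.png');crop(s,345,120,455,260,5,'pics/s2.png')
E
```

```text
t 3.48 pos [0.6001 0.308  0.0674] yaw -95.29 z [ 0.0021  0.0011 -1.    ] F [-0.2  0.5  0.1] w 59.9 j [-0.14  0.74 -0.55  1.58  0.45  0.95 -2.51]
 dp [0.0002 0.0011 0.0429] ang [-0.11  0.07  0.01]
```

View pics/t2.png

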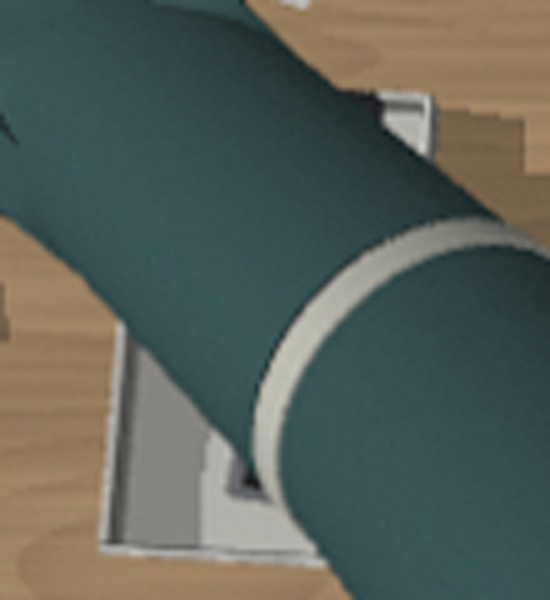

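View pics/s2.png

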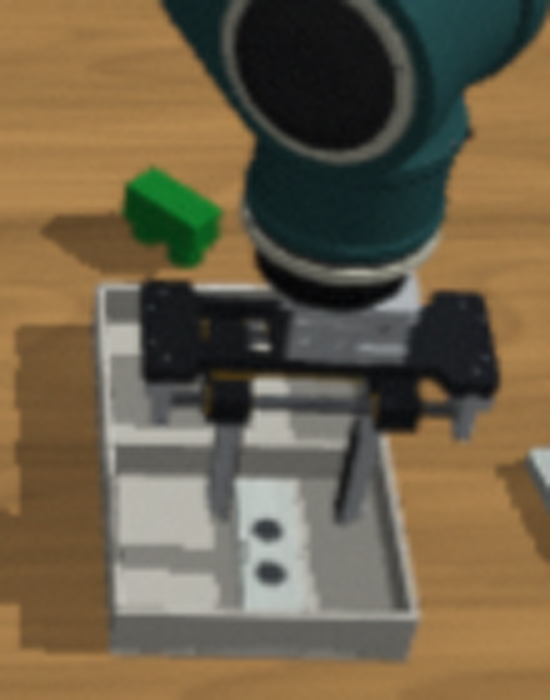

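The scene view shows the fingers straddling the plate, with tips at crop (220,510) and (345,515), clear of the walls. Going down and gripping.

Emit:
play_rows([
  {"angular": [-0.1, 0, 0], "dp": [0, 0.001, 0.02], "grip": 0.06},
  {"angular": [-0.1, 0, 0], "dp": [0, 0.001, 0.037], "grip": 0.06},
  {"angular": [-0.1, 0, 0], "dp": [0, 0.001, 0.043], "grip": 0.06},
  {"angular": [-0.1, 0, 0], "dp": [0, 0.001, 0.043], "grip": 0.06},
  {"angular": [-0.1, 0, 0], "dp": [0, 0.001, 0.043], "grip": 0.06},
  {"angular": [-0.1, 0, 0], "dp": [0, 0.001, 0.043], "grip": 0.02},
  {"angular": [-0.1, 0, 0], "dp": [0, 0.001, 0.043], "grip": 0.02},
  {"angular": [-0.1, 0, 0], "dp": [0, 0.001, 0.043], "grip": 0.02},
  {"angular": [-0.1, 0, 0], "dp": [0, 0.001, 0.043], "grip": 0.02},
  {"angular": [-0.1, 0, 0], "dp": [0, 0.001, 0.043], "grip": 0.02},
  {"angular": [-0.1, 0, 0], "dp": [0, 0.001, 0.043], "grip": 0.02},
], squeeze=25)

```text
time: 4.95
tool_pos: [0.5983, 0.3078, 0.0224]
tool_rot: [2.116, -2.321, -0.002]
ft_force: [2.3, 0.7, 1.8]
grip_width: 0.358
```

```bash
python3 - <<'E'
from h import *
st()
s=optics.capture('scene');crop(s,345,120,455,260,5,'pics/s3.png')
go((.599,.308,.26),-95.3)
E
```

```text
t 4.95 pos [0.5983 0.3078 0.0224] yaw -95.27 z [-1.6e-03  4.0e-04 -1.0e+00] F [2.3 0.7 1.8] w 33.6 j [-0.16  0.79 -0.53  1.59  0.48  0.89 -2.53]
 dp [-0.0003 -0.0003 -0.2376] ang [0.1  0.02 0.03]
```

View pics/s3.png

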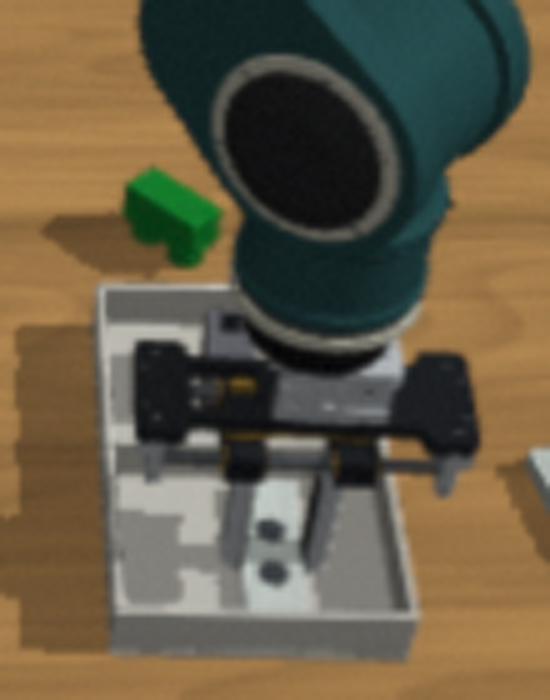

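Width is 33.6 mm, so the plate is held. Lifting straight up.

Emit:
play_rows([
  {"angular": [0, 0, 0], "dp": [0, 0, -0.01], "grip": 0.02},
  {"angular": [0, 0, 0], "dp": [0, 0, -0.03], "grip": 0.02},
  {"angular": [0, 0, 0], "dp": [0, 0, -0.06], "grip": 0.02},
  {"angular": [0, 0, 0], "dp": [0, 0, -0.1], "grip": 0.02},
  {"angular": [0, 0, 0], "dp": [0, 0, -0.14], "grip": 0.02},
  {"angular": [0, 0, 0], "dp": [0, 0, -0.18], "grip": 0.02},
  {"angular": [0, 0, 0], "dp": [0, 0, -0.22], "grip": 0.02},
  {"angular": [0, 0, 0], "dp": [0, 0, -0.238], "grip": 0.02},
  {"angular": [0, 0, 0], "dp": [0, 0, -0.238], "grip": 0.02},
  {"angular": [0, 0, 0], "dp": [0, 0, -0.238], "grip": 0.02},
])

```text
time: 6.25
tool_pos: [0.5982, 0.3073, 0.2589]
tool_rot: [2.115, -2.319, -0.003]
ft_force: [0.1, -0.2, -1.3]
grip_width: 0.358
```

```bash
python3 - <<'E'
from h import *
st()
s=optics.capture('scene');cv2.imwrite('pics/s4full.png',s);crop(s,330,20,460,180,4,'pics/s4.png')
go((.536,-.269,.26),-76.8)
E
```

```text
t 6.25 pos [0.5982 0.3073 0.2589] yaw -95.27 z [-3.6e-03 -8.0e-04 -1.0e+00] F [ 0.1 -0.2 -1.3] w 33.6 j [-0.1   0.55 -0.63  1.42  0.33  1.28 -2.42]
 dp [ 5.795e-01  9.000e-03 -5.000e-04] ang [  0.23  -0.03 -18.47]
```

View pics/s4.png

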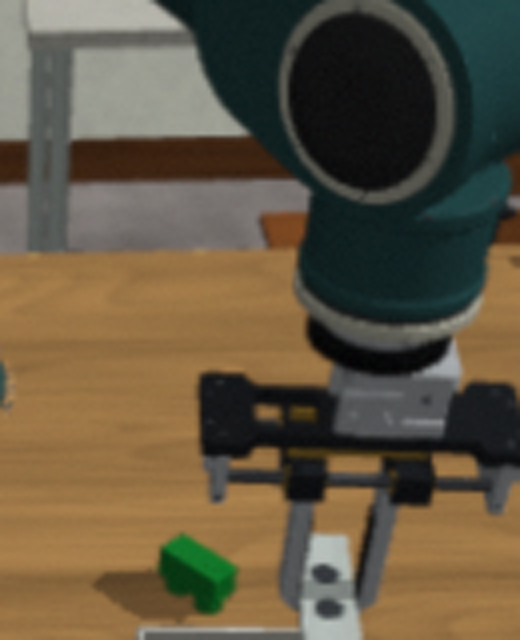

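The plate is held level, with spots at crop (325,573) and (328,607). Carrying it over the rack (tips at 0.24 m) to the stand.

Emit:
play_rows([
  {"angular": [0, 0, -1], "dp": [0.01, 0, 0], "grip": 0.02},
  {"angular": [0, 0, -2], "dp": [0.03, 0, 0], "grip": 0.02},
  {"angular": [0, 0, -4], "dp": [0.065, 0.001, 0], "grip": 0.02},
  {"angular": [0, 0, -5], "dp": [0.11, 0.002, 0], "grip": 0.02},
  {"angular": [0, 0, -7], "dp": [0.155, 0.003, 0], "grip": 0.02},
  {"angular": [0, 0, -8], "dp": [0.2, 0.003, 0], "grip": 0.02},
  {"angular": [0, 0, -9], "dp": [0.245, 0.004, 0], "grip": 0.02},
  {"angular": [0, 0, -10], "dp": [0.29, 0.005, 0], "grip": 0.02},
  {"angular": [0, 0, -11], "dp": [0.335, 0.005, 0], "grip": 0.02},
  {"angular": [0, 0, -13], "dp": [0.38, 0.006, 0], "grip": 0.02},
  {"angular": [0, 0, -14], "dp": [0.425, 0.007, 0], "grip": 0.02},
  {"angular": [0, 0, -16], "dp": [0.47, 0.008, 0], "grip": 0.02},
  {"angular": [0, 0, -17], "dp": [0.515, 0.009, 0], "grip": 0.02},
  {"angular": [0.1, 0, -18], "dp": [0.55, 0.009, 0], "grip": 0.02},
  {"angular": [0.2, 0, -18.5], "dp": [0.57, 0.009, 0], "grip": 0.02},
  {"angular": [0.2, 0, -18.5], "dp": [0.5795, 0.009, 0], "grip": 0.02},
  {"angular": [0.2, 0, -18.5], "dp": [0.5795, 0.009, 0], "grip": 0.02},
  {"angular": [0.2, 0, -18.5], "dp": [0.5795, 0.009, 0], "grip": 0.02},
  {"angular": [0.2, 0, -18.5], "dp": [0.5795, 0.009, 0], "grip": 0.02},
  {"angular": [0.2, 0, -18.5], "dp": [0.5795, 0.009, 0], "grip": 0.02},
])

```text
time: 8.8
tool_pos: [0.5366, -0.2681, 0.2605]
tool_rot: [-2.462, 1.949, -0.002]
ft_force: [0.3, -0.3, -1.4]
grip_width: 0.356
```

```bash
python3 - <<'E'
from h import *
st()
s=optics.capture('scene');t=optics.capture('top');cv2.imwrite('pics/s5full.png',s);cv2.imwrite('pics/t5full.png',t)
crop(s,130,60,270,240,4,'pics/s5.png');crop(t,400,150,520,270,5,'pics/t5.png')
go((.536,-.269,.14),-76.8)
E
```

```text
t 8.8 pos [ 0.5366 -0.2681  0.2605] yaw -76.73 z [ 1.8e-03  4.0e-04 -1.0e+00] F [ 0.3 -0.3 -1.4] w 33.5 j [ 0.83  0.39 -0.55  1.62  0.21  1.19 -1.1 ]
 dp [0.0006 0.0009 0.1205] ang [-0.1   0.    0.05]
```

View pics/s5.png

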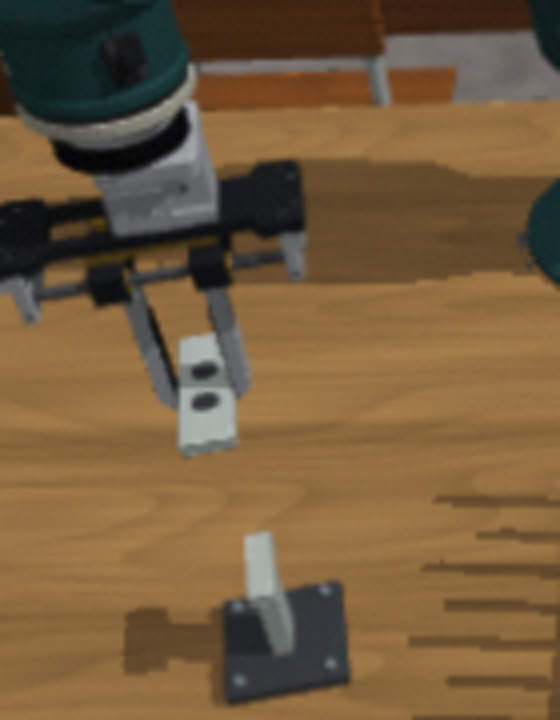

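View pics/t5.png

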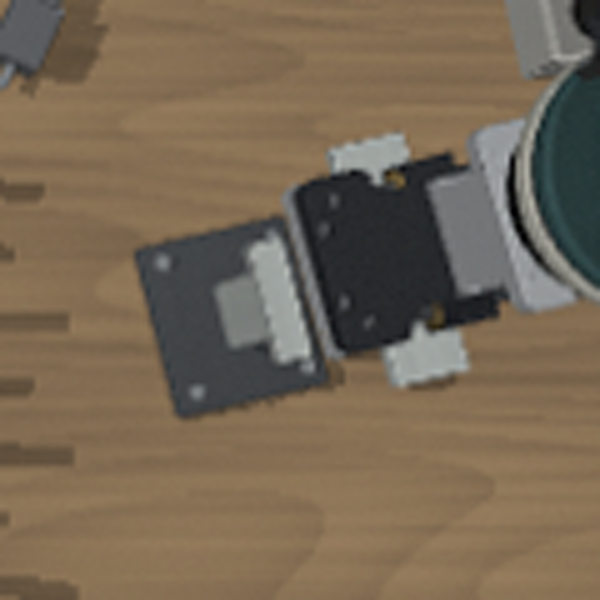

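Both plate ends show in the top view at crop (370,155) and (428,360). I'll measure the held plate against the TCP.

```bash
python3 - <<'E'
from h import *
t=cv2.imread('pics/t5full.png'); s=cv2.imread('pics/s5full.png')
met=lambda a:((a[...,0]-a[...,2]>=-2)&(a[...,1]>140))
zt=.2531
a=blob(t,(464,174,484,187),met,'top',zt); b=blob(t,(476,214,496,229),met,'top',zt)
print(a[1],a[2].sum(),b[1],b[2].sum()); P=np.r_[onz('top',a[0],zt),onz('top',b[0],zt)]
print('plate',rect(P))
met2=lambda a:cv2.morphologyEx(met(a).astype(np.uint8),cv2.MORPH_CLOSE,np.ones((5,5)))
c=blob(s,(170,140,192,176),met2,'scene',zt); print('scene',c[1],c[2].sum())
# spot centres in scene
x0,y0=172,140; m=(s[y0:176,x0:192,1]<90).astype(np.uint8); k,l,stt,ce=cv2.connectedComponentsWithStats(m)
print(stt[:,4],(ce+[x0,y0]).round(1)); 
sp=onz('scene',ce[np.argsort(-stt[1:,4])[:2]+1]+[x0,y0],zt); print('spots',sp.round(4),sp.mean(0).round(4), np.degrees(np.arctan2(*(sp[0]-sp[1])[1::-1])))
# fingers / scene plate corners manual
st()
E
```

```text
(array([ 580.1, -255. ]), 34.6, 20.3, -77.4) 76 (array([ 495.6, -274. ]), 35.7, 23.8, -76.5) 118
plate (array([ 536.9, -264.4]), 108.8, 35.7, 13.0)
scene (array([ 565.4, -261.7]), 58.7, 32.1, 12.4) 177
[637  18   1  21   1  22   1   2  17] [[181.7 158.3]
 [184.8 141.1]
 [185.  146. ]
 [172.8 153.6]
 [186.  149. ]
 [180.6 152.4]
 [187.  152. ]
 [188.  155.5]
 [180.6 159.9]]
spots [[ 0.5238 -0.272   0.2531]
 [ 0.5279 -0.2915  0.2531]] [ 0.5259 -0.2817  0.2531] 101.68507785748818
t 8.9 pos [ 0.5365 -0.2683  0.2605] yaw -76.75 z [ 1.7e-03  4.0e-04 -1.0e+00] F [-0.3 -0.6 -1.6] w 33.6 j [ 0.84  0.39 -0.55  1.62  0.21  1.19 -1.1 ]
```

```bash
python3 - <<'E'
from h import *
zt=.2531
sp=onz('scene',[(180.6,152.4),(180.6,159.9)],zt); print(sp.round(4),sp.mean(0).round(4))
print('tri')
# near end top edge corners scene & top check of pixel for a plate at TCP
s=get_state();p=s['tool_pos'];a=np.radians(13.2);u=np.array([np.cos(a),np.sin(a),0]);v=np.array([-u[1],u[0],0])
C=[np.r_[p[:2],zt]+i*.055*u+j*.017*v for i,j in((1,1),(1,-1),(-1,-1),(-1,1))]
for n in('top','scene'):
    im=cv2.imread(f'pics/{n[0]}5full.png'); q=proj(n,C); 
    big=cv2.resize(im,None,fx=6,fy=6,interpolation=cv2.INTER_CUBIC)
    cv2.polylines(big,[((q+.5)*6-.5).astype(int)],True,(0,0,255),1)
    x,y=(q.mean(0)*6).astype(int); cv2.imwrite(f'pics/o_{n}.png',big[max(0,y-250):y+250,x-250:x+250])
E
```

```text
[[ 0.5238 -0.272   0.2531]
 [ 0.5538 -0.2652  0.2531]] [ 0.5388 -0.2686  0.2531]
tri
```

View pics/o_top.png

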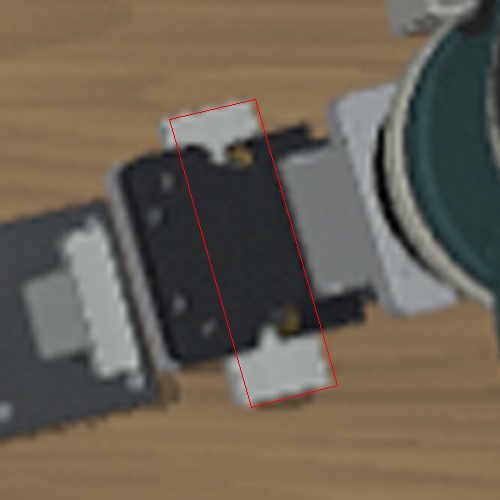

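View pics/o_scene.png

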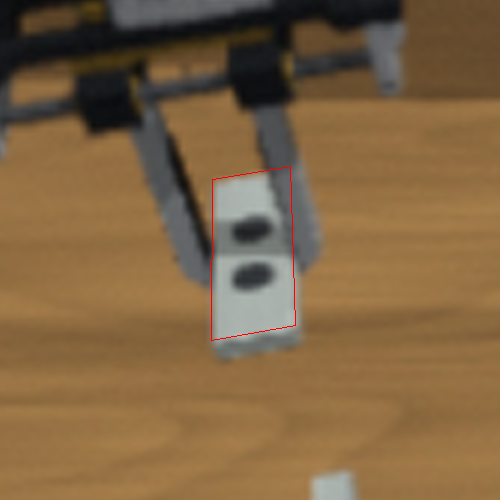

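The two cameras disagree on the held plate. Top reads 4 mm high in y, while scene reads about 0 in y and +2 in x. I'll go down to roughly 12 mm above the ledge, at the corrected estimate (0.537,-0.271), and compare plate and ledge directly.

Emit:
play_rows([
  {"angular": [0, 0, 0], "dp": [0.001, 0, 0.01], "grip": 0.02},
  {"angular": [0, 0, 0], "dp": [0.003, 0, 0.03], "grip": 0.02},
  {"angular": [0, 0, 0], "dp": [0.003, 0, 0.06], "grip": 0.02},
  {"angular": [0, 0, 0], "dp": [0.003, 0, 0.09], "grip": 0.02},
  {"angular": [-0.1, 0, 0], "dp": [0.003, 0, 0.115], "grip": 0.02},
  {"angular": [-0.1, 0, 0], "dp": [0.003, 0, 0.13], "grip": 0.02},
  {"angular": [-0.1, 0, 0], "dp": [0.003, 0, 0.139], "grip": 0.02},
  {"angular": [-0.1, 0, 0], "dp": [0.003, 0, 0.141], "grip": 0.02},
  {"angular": [-0.1, 0, 0], "dp": [0.003, 0, 0.141], "grip": 0.02},
  {"angular": [-0.1, 0, 0], "dp": [0.003, 0, 0.141], "grip": 0.02},
])

```text
time: 10.15
tool_pos: [0.5377, -0.2716, 0.1201]
tool_rot: [-2.462, 1.951, -0.001]
ft_force: [-0.0, 0.2, -1.5]
grip_width: 0.356
```

```bash
python3 - <<'E'
from h import *
st()
s=optics.capture('scene');t=optics.capture('top');cv2.imwrite('pics/s6full.png',s);cv2.imwrite('pics/t6full.png',t)
crop(s,150,140,250,240,6,'pics/s6.png');crop(t,410,160,510,260,6,'pics/t6.png')
E
```

```text
t 10.15 pos [ 0.5377 -0.2716  0.1201] yaw -76.78 z [ 9.e-04 -4.e-04 -1.e+00] F [-0.   0.2 -1.5] w 33.5 j [ 0.79  0.54 -0.5   1.75  0.31  0.93 -1.17]
```

View pics/s6.png

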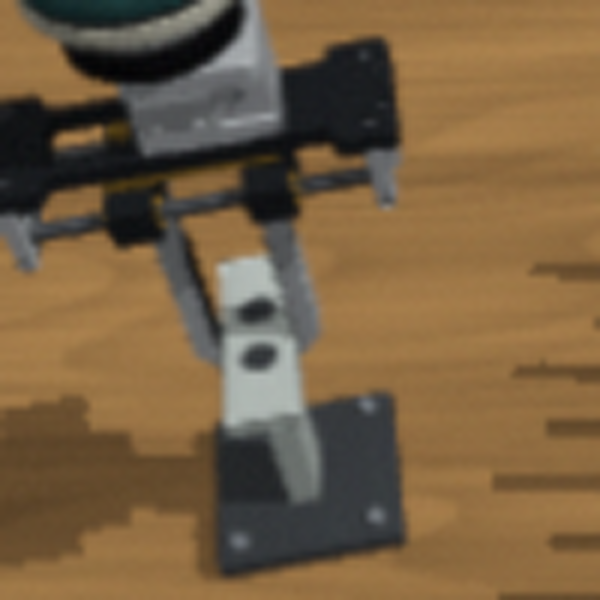

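View pics/t6.png

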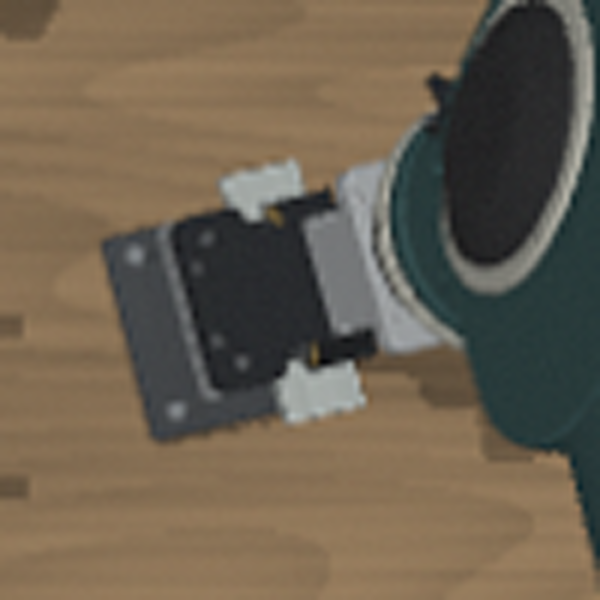

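```bash
python3 - <<'E'
from h import *
t=cv2.imread('pics/t6full.png'); s=cv2.imread('pics/s6full.png')
met=lambda a:((a[...,0]-a[...,2]>=-2)&(a[...,1]>140))
zt=.1127
a=blob(t,(443,184,462,198),met,'top',zt); b=blob(t,(455,219,474,233),met,'top',zt)
print('plate top',a[1],b[1],rect(np.r_[onz('top',a[0],zt),onz('top',b[0],zt)]))
x0,y0=180,180; m=s[y0:205,x0:206]; g=m[...,1]; mm=(g<100).astype(np.uint8); k,l,sa,ce=cv2.connectedComponentsWithStats(mm)
print(sa[:,4],(ce+[x0,y0]).round(1))
met3=lambda a:cv2.morphologyEx(((a[...,0]-a[...,2]>=-2)&(a[...,1]>135)).astype(np.uint8),cv2.MORPH_CLOSE,np.ones((5,5)))
c=blob(s,(184,180,203,213),met3,'scene',zt);print(c[1],c[2].sum())
# ledge robust edges from original images: subpixel using thresholds
t0=cv2.imread('pics/top0.png')
for th in(130,140,150):
    f=lambda a:((a[...,0]-a[...,2]>=-2)&(a[...,1]>th)); print(th,blob(t0,(440,192,470,228),f,'top',.09)[1])
    s0=cv2.imread('pics/scene0.png'); print('  s',blob(s0,(185,188,206,212),f,'scene',.09)[1])
E
```

```text
plate top (array([ 580.6, -258.3]), 35.5, 21.3, -76.0) (array([ 497.8, -278.2]), 36.2, 24.7, -77.9) (array([ 538.2, -268.2]), 108.6, 36.1, 13.6)
[521  63  22  22   8  14] [[193.4 192.7]
 [182.8 188. ]
 [196.3 181.8]
 [192.2 191.6]
 [198.6 193. ]
 [192.9 198.9]]
(array([ 546.1, -274. ]), 116.3, 40.4, 22.1) 256
130 (array([ 535.9, -269.3]), 65.6, 20.3, 13.0)
  s (array([ 542.5, -268.7]), 69.0, 19.4, 15.5)
140 (array([ 537.1, -269.1]), 63.1, 19.8, 13.0)
  s (array([ 540.5, -270.2]), 64.4, 17.5, 15.9)
150 (array([ 536.8, -269.2]), 62.4, 19.6, 13.5)
  s (array([ 540.2, -270.6]), 63.5, 17.1, 15.3)
```

```bash
python3 - <<'E'
from h import *
s=cv2.imread('pics/s6full.png')
g=255-s[...,1].astype(float)
# weighted centroids of spots
for (x0,y0,x1,y1) in((188,188,197,195),(188,195,198,203)):
    w=np.clip(g[y0:y1,x0:x1]-130,0,None); w[w>200]=0; yy,xx=np.mgrid[y0:y1,x0:x1]; print(((w*xx).sum()/w.sum()).round(2),((w*yy).sum()/w.sum()).round(2), w.astype(int).tolist() if 0 else '')
sp=onz('scene',[(192.2,191.4),(192.9,198.9)],.1127); print(sp.round(4),sp.mean(0).round(4),np.linalg.norm(sp[0]-sp[1]))
# bottom-end edge of plate in scene & other corners, by eye in crop s6 (x6): far end top corners (217,265),(265,257); near end top corners (224,425),(303,415)
c=np.array([(217,268),(265,259),(303,415),(224,426)])/6+[150,140]-.4
q=onz('scene',c,.1127);print(q.round(4),q.mean(0))
# foot corners in scene and top z=.012
f=np.array([(218,425),(392,393),(405,543),(220,577)])/6+[150,140]-.4
print('foot scene',onz('scene',f,.012).mean(0))
E
```

```text
192.32 191.57 
192.75 199.03 
[[ 0.5247 -0.2759  0.1127]
 [ 0.5545 -0.2678  0.1127]] [ 0.5396 -0.2718  0.1127] 0.030852429330994684
[[ 0.4947 -0.3007  0.1127]
 [ 0.4892 -0.2786  0.1127]
 [ 0.5925 -0.2404  0.1127]
 [ 0.5982 -0.2752  0.1127]] [ 0.54367771 -0.27373287  0.1127    ]
foot scene [ 0.54384268 -0.27004364  0.012     ]
```

Relative offsets of ledge from TCP: top says (-1.6,-1.0) mm and scene says (+0.8,+1.4) mm. They average to about zero, so I lower here.

Emit:
play_rows([
  {"angular": [0, 0, 0], "dp": [0, 0, 0.004], "grip": 0.02},
  {"angular": [0, 0, 0], "dp": [0, 0, 0.007], "grip": 0.02},
  {"angular": [0, 0, 0], "dp": [0, 0, 0.009], "grip": 0.02},
  {"angular": [0, 0, 0], "dp": [0, 0, 0.01], "grip": 0.02},
  {"angular": [0, 0, 0], "dp": [0, 0, 0.01], "grip": 0.02},
  {"angular": [0, 0, 0], "dp": [0, 0, 0.01], "grip": 0.02},
])

```text
time: 11.0
tool_pos: [0.5374, -0.2714, 0.1095]
tool_rot: [-2.462, 1.951, -0.0]
ft_force: [0.6, -0.4, -0.9]
grip_width: 0.359
```

```bash
python3 - <<'E'
from h import *
st(); go((.5374,-.2714,.1074),-76.8)
E
```

```text
t 11.0 pos [ 0.5374 -0.2714  0.1095] yaw -76.77 z [ 1.e-04  0.e+00 -1.e+00] F [ 0.6 -0.4 -0.9] w 33.8 j [ 0.79  0.55 -0.5   1.75  0.32  0.92 -1.18]
 dp [-0.      0.      0.0021] ang [-0.    0.    0.03]
```

Emit:
play_rows([
  {"angular": [0, 0, 0], "dp": [0, 0, 0.0008], "grip": 0.02},
  {"angular": [0, 0, 0], "dp": [0, 0, 0.0014], "grip": 0.02},
  {"angular": [0, 0, 0], "dp": [0, 0, 0.0018], "grip": 0.02},
  {"angular": [0, 0, 0], "dp": [0, 0, 0.002], "grip": 0.02},
  {"angular": [0, 0, 0], "dp": [0, 0, 0.002], "grip": 0.02},
])

```text
time: 11.62
tool_pos: [0.5374, -0.2714, 0.1074]
tool_rot: [-2.462, 1.951, 0.0]
ft_force: [-0.1, -0.2, -1.6]
grip_width: 0.36
```

```bash
python3 - <<'E'
from h import *
st()
E
```

```text
t 11.62 pos [ 0.5374 -0.2714  0.1074] yaw -76.77 z [-0.e+00  1.e-04 -1.e+00] F [-0.1 -0.2 -1.6] w 33.9 j [ 0.79  0.56 -0.49  1.76  0.32  0.91 -1.18]
```

No contact yet (Fz is still the plate's weight), so I'll go down in small steps.

Emit:
play_rows([
  {"angular": [0, 0, 0], "dp": [0, 0, 0.0004], "grip": 0.02},
  {"angular": [0, 0, 0], "dp": [0, 0, 0.0008], "grip": 0.02},
  {"angular": [0, 0, 0], "dp": [0, 0, 0.001], "grip": 0.02},
  {"angular": [0, 0, 0], "dp": [0, 0, 0.001], "grip": 0.02},
])

```text
time: 12.12
tool_pos: [0.5374, -0.2714, 0.1073]
tool_rot: [2.462, -1.951, 0.001]
ft_force: [-6.2, 2.6, 13.7]
grip_width: 0.359
```

Contact, so the plate is seated on the ledge. I relax the push and open.

Emit:
play_rows([
  {"angular": [0, 0, 0], "dp": [0, 0, -0.0008], "grip": 0.02},
  {"angular": [0, 0, 0], "dp": [0, 0, -0.0008], "grip": 0.02},
  {"angular": [0, 0, 0], "dp": [0, 0, -0.0008], "grip": 0.037},
  {"angular": [0, 0, 0], "dp": [0, 0, -0.0008], "grip": 0.04},
  {"angular": [0, 0, 0], "dp": [0, 0, -0.0008], "grip": 0.055},
  {"angular": [0, 0, 0], "dp": [0, 0, -0.0008], "grip": 0.06},
  {"angular": [0, 0, 0], "dp": [0, 0, -0.0008], "grip": 0.06},
])

```text
time: 13.0
tool_pos: [0.5374, -0.2714, 0.1072]
tool_rot: [-2.463, 1.951, 0.0]
ft_force: [-0.0, -0.4, 0.2]
grip_width: 0.637
```

```bash
python3 - <<'E'
from h import *
st()
s=optics.capture('scene');crop(s,150,140,250,240,6,'pics/s7.png')
E
```

```text
t 13.0 pos [ 0.5374 -0.2714  0.1072] yaw -76.77 z [-0.e+00  1.e-04 -1.e+00] F [-0.  -0.4  0.2] w 59.9 j [ 0.79  0.56 -0.49  1.76  0.32  0.91 -1.18]
```

View pics/s7.png

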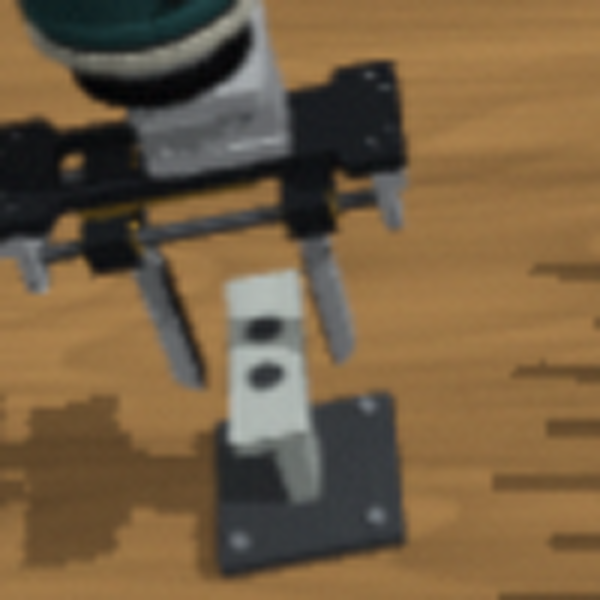

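The plate rests on the ledge, the fingers are open on both sides. Going straight up, then to the sensor.

Emit:
play_rows([
  {"angular": [0, 0, 0], "dp": [0, 0, -0.01], "grip": 0.06},
  {"angular": [0, 0, 0], "dp": [0, 0, -0.04], "grip": 0.06},
  {"angular": [0, 0, 0], "dp": [0, 0, -0.09], "grip": 0.06},
  {"angular": [0, 0, 0], "dp": [0, 0, -0.14], "grip": 0.06},
  {"angular": [0, 0, 0], "dp": [0, 0, -0.153], "grip": 0.06},
  {"angular": [0, 0, 0], "dp": [0, 0, -0.153], "grip": 0.06},
])

```text
time: 13.8
tool_pos: [0.5375, -0.2715, 0.2609]
tool_rot: [2.462, -1.951, 0.002]
ft_force: [0.3, -0.7, -0.9]
grip_width: 0.639
```

```bash
python3 - <<'E'
from h import *
st()
go((.463,.300,.25),-99.3)
E
```

```text
t 13.8 pos [ 0.5375 -0.2715  0.2609] yaw -76.78 z [ 1.e-03 -8.e-04 -1.e+00] F [ 0.3 -0.7 -0.9] w 60.0 j [ 0.84  0.39 -0.55  1.62  0.22  1.19 -1.1 ]
 dp [-0.5734 -0.0582  0.0104] ang [-0.05 -0.05 22.52]
```

Emit:
play_rows([
  {"angular": [0, 0, 2], "dp": [-0.03, -0.003, 0], "grip": 0.06},
  {"angular": [0, 0, 5], "dp": [-0.08, -0.008, 0], "grip": 0.06},
  {"angular": [0, 0, 10], "dp": [-0.14, -0.014, 0], "grip": 0.06},
  {"angular": [0, 0, 15], "dp": [-0.2, -0.02, 0], "grip": 0.06},
  {"angular": [0, 0, 20], "dp": [-0.26, -0.026, 0], "grip": 0.06},
  {"angular": [0, 0, 22.5], "dp": [-0.32, -0.032, 0], "grip": 0.06},
  {"angular": [0, 0, 22.5], "dp": [-0.38, -0.038, 0], "grip": 0.06},
  {"angular": [0, 0, 22.5], "dp": [-0.44, -0.044, 0], "grip": 0.06},
  {"angular": [0, 0, 22.5], "dp": [-0.5, -0.05, 0], "grip": 0.06},
  {"angular": [0, 0, 22.5], "dp": [-0.55, -0.055, 0.005], "grip": 0.06},
  {"angular": [0, 0, 22.5], "dp": [-0.573, -0.058, 0.01], "grip": 0.06},
  {"angular": [0, 0, 22.5], "dp": [-0.573, -0.058, 0.01], "grip": 0.06},
  {"angular": [0, 0, 22.5], "dp": [-0.573, -0.058, 0.01], "grip": 0.06},
  {"angular": [0, 0, 22.5], "dp": [-0.573, -0.058, 0.01], "grip": 0.06},
  {"angular": [0, 0, 22.5], "dp": [-0.573, -0.058, 0.01], "grip": 0.06},
  {"angular": [0, 0, 22.5], "dp": [-0.573, -0.058, 0.01], "grip": 0.06},
  {"angular": [0, 0, 22.5], "dp": [-0.573, -0.058, 0.01], "grip": 0.06},
])

```text
time: 15.92
tool_pos: [0.4628, 0.2995, 0.2503]
tool_rot: [-2.034, 2.394, -0.0]
ft_force: [0.2, 0.5, -0.1]
grip_width: 0.639
```

```bash
python3 - <<'E'
from h import *
st()
go((.463,.300,.033),-99.3)
t=optics.capture('top');s=optics.capture('scene');cv2.imwrite('pics/t8full.png',t)
crop(t,400,150,520,270,5,'pics/t8.png');crop(s,340,40,460,240,4,'pics/s8.png')
met=lambda a:((a[...,0]-a[...,2]>=-2)&(a[...,1]>135))
met2=lambda a:cv2.morphologyEx(met(a).astype(np.uint8),cv2.MORPH_CLOSE,np.ones((5,5)))
print('placed plate z.1',blob(t,(430,180,480,235),met2,'top',.1)[1])
print('placed plate scene',blob(s,(180,180,206,220),met2,'scene',.1)[1])
E
```

```text
t 15.93 pos [0.4628 0.2995 0.2503] yaw -99.29 z [ 1.e-04  0.e+00 -1.e+00] F [ 0.2  0.5 -0.1] w 60.1 j [ 0.    0.35 -0.79  1.75  0.27  1.16 -2.59]
 dp [-5.000e-04 -1.000e-04  2.173e-01] ang [-0.01  0.    0.01]
placed plate z.1 (array([ 536.2, -259.9]), 108.1, 51.9, 13.5)
placed plate scene (array([ 541.7, -271.5]), 111.4, 37.1, 14.2)
```

View pics/t8.png

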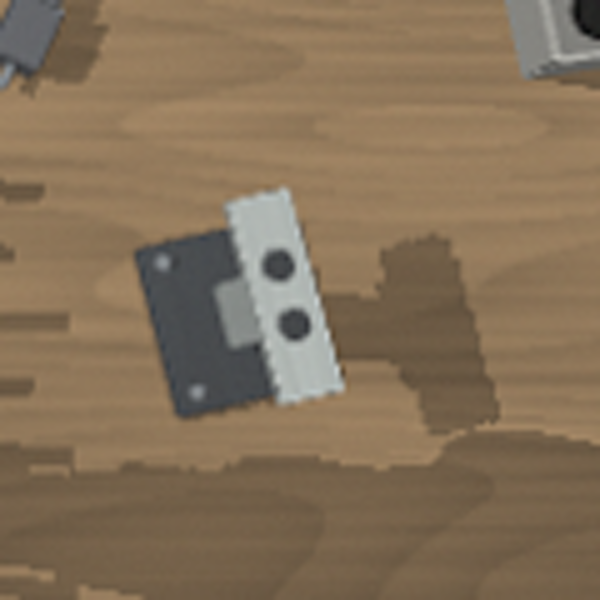

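View pics/s8.png

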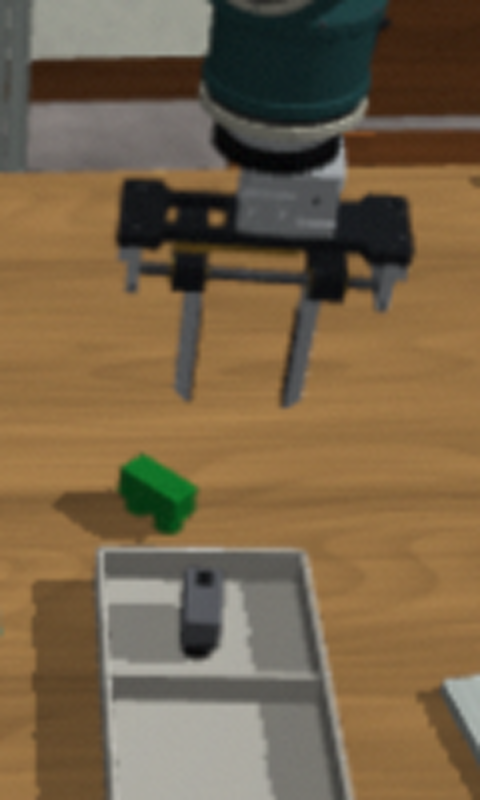

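The plate lies flat on the ledge, with top-view crop corners about (225,203), (288,187), (345,388) and (280,405). The first blob merged with the post, so I measure it again.

```bash
python3 - <<'E'
from h import *
t=cv2.imread('pics/t8full.png')
for th in(140,148):
  f=lambda a:cv2.morphologyEx(((a[...,0]-a[...,2]>=-2)&(a[...,1]>th)).astype(np.uint8),cv2.MORPH_OPEN,np.ones((3,3)))
  print('placed',blob(t,(430,180,480,235),f,'top',.1)[1])
# spots
x0,y0=448,195; m=(t[y0:220,x0:466,1]<90).astype(np.uint8); k,l,sa,ce=cv2.connectedComponentsWithStats(m)
i=[j for j in range(1,k) if sa[j,4]>8 and sa[j,4]<80]; print(sa[i,4],(ce[i]+[x0,y0]).round(1),onz('top',ce[i]+[x0,y0],.1).round(4),onz('top',ce[i]+[x0,y0],.1).mean(0).round(4))
E
```

```text
placed (array([ 538. , -267.4]), 108.0, 36.4, 13.5)
placed (array([ 538. , -267.7]), 108.0, 35.7, 13.5)
[23 26] [[455.3 202.7]
 [458.5 214.5]] [[ 0.5538 -0.2657  0.1   ]
 [ 0.5227 -0.2728  0.1   ]] [ 0.5382 -0.2692  0.1   ]
```

The placed plate is within about 1.5 mm of the ledge centre, angles 13.5 and 13.2 degrees. Now down to the sensor, pausing above it to check.

Emit:
play_rows([
  {"angular": [0, 0, 0], "dp": [0, 0, 0.03], "grip": 0.06},
  {"angular": [0, 0, 0], "dp": [0, 0, 0.08], "grip": 0.06},
  {"angular": [0, 0, 0], "dp": [0, 0, 0.12], "grip": 0.06},
  {"angular": [0, 0, 0], "dp": [0, 0, 0.15], "grip": 0.06},
  {"angular": [0, 0, 0], "dp": [0, 0, 0.165], "grip": 0.06},
  {"angular": [0, 0, 0], "dp": [0, 0, 0.165], "grip": 0.06},
  {"angular": [0, 0, 0], "dp": [0, 0, 0.165], "grip": 0.06},
])

```text
time: 16.9
tool_pos: [0.4632, 0.3001, 0.0864]
tool_rot: [-2.034, 2.393, -0.0]
ft_force: [0.4, 0.6, -0.4]
grip_width: 0.638
```

```bash
python3 - <<'E'
from h import *
st()
go((.463,.300,.033),-99.3)
s=optics.capture('scene')
crop(s,350,110,450,230,6,'pics/s9.png')
E
```

```text
t 16.9 pos [0.4632 0.3001 0.0864] yaw -99.27 z [ 1.4e-03  8.0e-04 -1.0e+00] F [ 0.4  0.6 -0.4] w 60.0 j [-0.1   0.55 -0.68  1.89  0.45  0.85 -2.74]
 dp [0.0002 0.0003 0.0534] ang [-0.07  0.06  0.03]
```

View pics/s9.png

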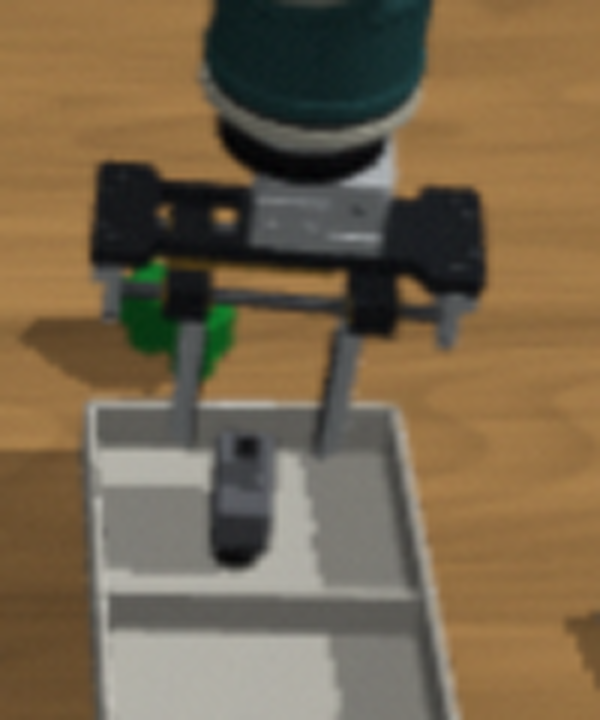

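The fingers straddle the sensor, but joint 7 is at -2.74, near its -2.82 limit. I flip the grasp by half a turn, which grips the same way and unwinds that joint.

Emit:
play_rows([
  {"angular": [0, 0, -5], "dp": [0, 0, -0.02], "grip": 0.06},
  {"angular": [0, 0, -15], "dp": [0, 0, -0.02], "grip": 0.06},
  {"angular": [0, 0, -25], "dp": [0, 0, -0.02], "grip": 0.06},
  {"angular": [0, 0, -35], "dp": [0, 0, -0.02], "grip": 0.06},
  {"angular": [0, 0, -45], "dp": [0, 0, -0.02], "grip": 0.06},
  {"angular": [0, 0, -55], "dp": [0, 0, -0.02], "grip": 0.06},
  {"angular": [0, 0, -65], "dp": [0, 0, -0.02], "grip": 0.06},
  {"angular": [0, 0, -75], "dp": [0, 0, -0.02], "grip": 0.06},
  {"angular": [0, 0, -85], "dp": [0, 0, -0.02], "grip": 0.06},
  {"angular": [0, 0, -95], "dp": [0, 0, -0.02], "grip": 0.06},
  {"angular": [0, 0, -105], "dp": [0, 0, -0.02], "grip": 0.06},
  {"angular": [0, 0, -115], "dp": [0, 0, -0.02], "grip": 0.06},
  {"angular": [0, 0, -125], "dp": [0, 0, -0.02], "grip": 0.06},
  {"angular": [0, 0, -135], "dp": [0, 0, -0.02], "grip": 0.06},
  {"angular": [0, 0, -145], "dp": [0, 0, -0.02], "grip": 0.06},
  {"angular": [0, 0, -155], "dp": [0, 0, -0.02], "grip": 0.06},
  {"angular": [0, 0, -165], "dp": [0, 0, -0.02], "grip": 0.06},
  {"angular": [0, 0, -175], "dp": [0, 0, -0.02], "grip": 0.06},
  {"angular": [0, 0, -179], "dp": [0, 0, -0.02], "grip": 0.06},
  {"angular": [0, 0, -179], "dp": [0, 0, -0.02], "grip": 0.06},
])

```text
time: 19.45
tool_pos: [0.4632, 0.2995, 0.106]
tool_rot: [2.412, 2.012, 0.001]
ft_force: [-0.1, -0.6, -0.1]
grip_width: 0.636
```

```bash
python3 - <<'E'
from h import *
st()
go((.463,.300,.033),80.7)
E
```

```text
t 19.45 pos [0.4632 0.2995 0.106 ] yaw 79.67 z [ 0.0011  0.     -1.    ] F [-0.1 -0.6 -0.1] w 59.7 j [ 0.25  0.81 -1.24  1.87  0.87  1.13  0.07]
 dp [ 0.0004 -0.0004  0.073 ] ang [ 0.06 -0.01 -1.03]
```

Emit:
play_rows([
  {"angular": [0, 0, -1], "dp": [0, 0, 0.008], "grip": 0.06},
  {"angular": [0, 0, -1], "dp": [0, 0, 0.02], "grip": 0.06},
  {"angular": [0, 0, -1], "dp": [0, 0, 0.03], "grip": 0.06},
  {"angular": [0, 0, -1], "dp": [0, 0, 0.03], "grip": 0.06},
])

```text
time: 19.95
tool_pos: [0.4623, 0.2995, 0.0743]
tool_rot: [-2.393, -2.034, 0.002]
ft_force: [0.1, 1.3, -0.0]
grip_width: 0.639
```

```bash
python3 - <<'E'
from h import *
st()
go((.463,.300,.033),80.7)
s=optics.capture('scene')
crop(s,350,80,450,230,5,'pics/s10.png')
E
```

```text
t 19.95 pos [0.4623 0.2995 0.0743] yaw 80.72 z [-1.3e-03 -4.0e-04 -1.0e+00] F [ 0.1  1.3 -0. ] w 60.1 j [ 0.23  0.85 -1.2   1.89  0.91  1.09  0.06]
 dp [0.0006 0.0007 0.0413] ang [-0.07  0.04  0.02]
```

View pics/s10.png

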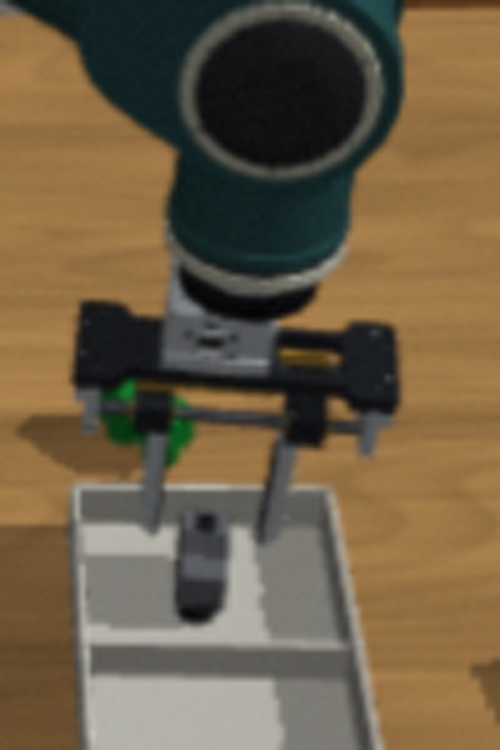

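The fingers (crop (150,525) and (270,535)) straddle the sensor at (203,560), and the joints moved off their limits. Descend and grip.

Emit:
play_rows([
  {"angular": [0, 0, 0], "dp": [0, 0, 0.012], "grip": 0.06},
  {"angular": [0, 0, 0], "dp": [0, 0, 0.028], "grip": 0.06},
  {"angular": [0, 0, 0], "dp": [0, 0, 0.038], "grip": 0.06},
  {"angular": [0, 0, 0], "dp": [0, 0, 0.041], "grip": 0.06},
  {"angular": [0, 0, 0], "dp": [0, 0, 0.041], "grip": 0.06},
  {"angular": [0, 0, 0], "dp": [0, 0, 0.041], "grip": 0.045},
  {"angular": [0, 0, 0], "dp": [0, 0, 0.041], "grip": 0.04},
  {"angular": [0, 0, 0], "dp": [0, 0, 0.041], "grip": 0.035},
  {"angular": [0, 0, 0], "dp": [0, 0, 0.041], "grip": 0.03},
  {"angular": [0, 0, 0], "dp": [0, 0, 0.041], "grip": 0.02},
  {"angular": [0, 0, 0], "dp": [0, 0, 0.041], "grip": 0.02},
  {"angular": [0, 0, 0], "dp": [0, 0, 0.041], "grip": 0.02},
  {"angular": [0, 0, 0], "dp": [0, 0, 0.041], "grip": 0.02},
], squeeze=20)

```text
time: 21.62
tool_pos: [0.4627, 0.2996, 0.0343]
tool_rot: [2.394, 2.034, -0.0]
ft_force: [-0.5, -1.8, 3.8]
grip_width: 0.316
```

```bash
python3 - <<'E'
from h import *
st()
go((.463,.300,.28),80.7)
s=optics.capture('scene')
crop(s,350,80,450,230,5,'pics/s11.png')
E
```

```text
t 21.62 pos [0.4627 0.2996 0.0343] yaw 80.72 z [ 1.e-04 -1.e-04 -1.e+00] F [-0.5 -1.8  3.8] w 29.7 j [ 0.19  0.9  -1.14  1.9   0.98  1.04  0.02]
 dp [ 4.000e-04  2.000e-04 -2.457e-01] ang [0.   0.01 0.02]
```

View pics/s11.png

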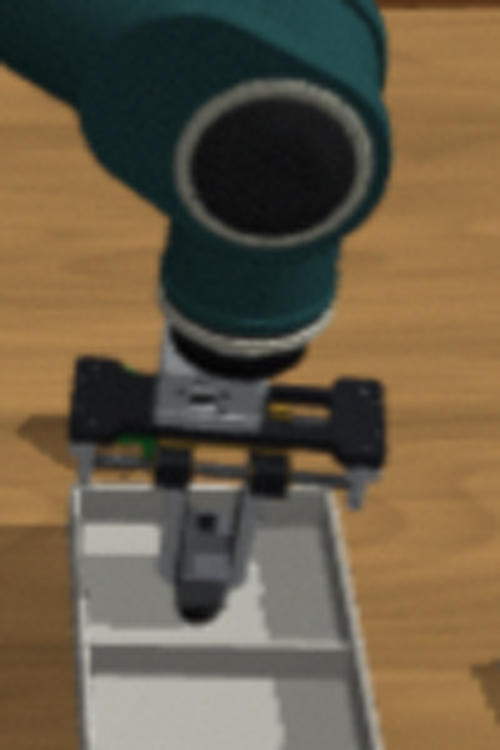

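Width is 29.7 mm, so the sensor is held. I lift in stages and watch joint 3.

Emit:
play_rows([
  {"angular": [0, 0, 0], "dp": [0, 0, -0.008], "grip": 0.02},
  {"angular": [0, 0, 0], "dp": [0, 0, -0.022], "grip": 0.02},
  {"angular": [0, 0, 0], "dp": [0, 0, -0.045], "grip": 0.02},
  {"angular": [0, 0, 0], "dp": [0, 0, -0.07], "grip": 0.02},
  {"angular": [0, 0, 0], "dp": [0, 0, -0.085], "grip": 0.02},
  {"angular": [0, 0, 0], "dp": [0, 0, -0.09], "grip": 0.02},
  {"angular": [0, 0, 0], "dp": [0, 0, -0.09], "grip": 0.02},
])

```text
time: 22.55
tool_pos: [0.4627, 0.2995, 0.1241]
tool_rot: [2.394, 2.034, -0.0]
ft_force: [0.6, -0.2, -1.8]
grip_width: 0.318
```

```bash
python3 - <<'E'
from h import *
st()
go((.53,.2,.21),103.2)
go((.463,.30,.22),80.7)
E
```

```text
t 22.55 pos [0.4627 0.2995 0.1241] yaw 80.72 z [ 1.e-04 -2.e-04 -1.e+00] F [ 0.6 -0.2 -1.8] w 29.9 j [ 0.25  0.76 -1.23  1.86  0.8   1.13  0.13]
 dp [-0.0874  0.0824 -0.0858] ang [ 1.000e-02  1.000e-02 -2.248e+01]
 dp [ 0.0005  0.0002 -0.0959] ang [0.01 0.01 0.02]
```

Emit:
play_rows([
  {"angular": [0, 0, -2], "dp": [-0.006, 0.006, -0.008], "grip": 0.02},
  {"angular": [0, 0, -5], "dp": [-0.018, 0.018, -0.02], "grip": 0.02},
  {"angular": [0, 0, -8], "dp": [-0.032, 0.03, -0.034], "grip": 0.02},
  {"angular": [0, 0, -12], "dp": [-0.047, 0.044, -0.048], "grip": 0.02},
  {"angular": [0, 0, -16], "dp": [-0.062, 0.058, -0.062], "grip": 0.02},
  {"angular": [0, 0, -20], "dp": [-0.076, 0.072, -0.075], "grip": 0.02},
  {"angular": [0, 0, -22.5], "dp": [-0.087, 0.082, -0.086], "grip": 0.02},
  {"angular": [0, 0, -22.5], "dp": [-0.087, 0.082, -0.086], "grip": 0.02},
  {"angular": [0, 0, -22.5], "dp": [-0.087, 0.082, -0.086], "grip": 0.02},
])

```text
time: 23.68
tool_pos: [0.529, 0.201, 0.2095]
tool_rot: [-1.951, -2.462, 0.001]
ft_force: [0.5, 0.8, -1.5]
grip_width: 0.317
```

```bash
python3 - <<'E'
from h import *
st()
go((.538,-.271,.23),103.2)
s=optics.capture('scene');cv2.imwrite('pics/s12.png',s)
E
```

```text
t 23.68 pos [0.529  0.201  0.2095] yaw 103.21 z [-0.001  0.    -1.   ] F [ 0.5  0.8 -1.5] w 29.8 j [ 0.47  0.65 -1.25  1.75  0.65  1.24  0.85]
 dp [-0.4616 -0.0991 -0.0205] ang [-0.05 -0.01  0.01]
```

View pics/s12.png

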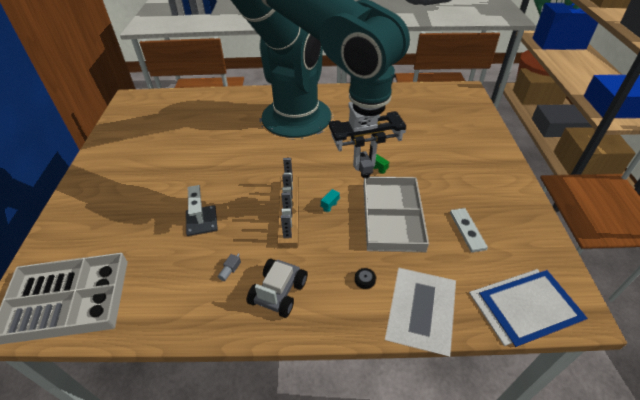

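The sensor is held clear of the tray; the rack at (288,205), the wheel (365,278), the motor (229,267) and the rover (277,285) are where they were. Carrying on across the rack with the sensor bottom at about 0.2 m.

Emit:
play_rows([
  {"angular": [0, 0, 0], "dp": [-0.008, -0.002, -0.004], "grip": 0.02},
  {"angular": [0, 0, 0], "dp": [-0.025, -0.005, -0.01], "grip": 0.02},
  {"angular": [0, 0, 0], "dp": [-0.05, -0.01, -0.016], "grip": 0.02},
  {"angular": [0, 0, 0], "dp": [-0.08, -0.017, -0.02], "grip": 0.02},
  {"angular": [0, 0, 0], "dp": [-0.11, -0.024, -0.02], "grip": 0.02},
  {"angular": [0, 0, 0], "dp": [-0.14, -0.03, -0.02], "grip": 0.02},
  {"angular": [0, 0, 0], "dp": [-0.17, -0.036, -0.02], "grip": 0.02},
  {"angular": [0, 0, 0], "dp": [-0.19, -0.041, -0.02], "grip": 0.02},
  {"angular": [0, 0, 0], "dp": [-0.2, -0.043, -0.02], "grip": 0.02},
  {"angular": [0, 0, 0], "dp": [-0.2, -0.043, -0.02], "grip": 0.02},
])

```text
time: 24.98
tool_pos: [0.5335, -0.0042, 0.2303]
tool_rot: [-1.952, -2.462, -0.0]
ft_force: [0.1, 0.7, -1.6]
grip_width: 0.32
```

```bash
python3 - <<'E'
from h import *
st()
go((.538,-.271,.23),103.2)
E
```

```text
t 24.98 pos [ 0.5335 -0.0042  0.2303] yaw 103.18 z [-0.  0. -1.] F [ 0.1  0.7 -1.6] w 30.1 j [ 0.9   0.53 -1.25  1.81  0.54  1.21  1.28]
 dp [-0.2608 -0.0565  0.0003] ang [-0.   -0.   -0.02]
```

Emit:
play_rows([
  {"angular": [0, 0, 0], "dp": [-0.008, -0.002, 0], "grip": 0.02},
  {"angular": [0, 0, 0], "dp": [-0.025, -0.005, 0], "grip": 0.02},
  {"angular": [0, 0, 0], "dp": [-0.05, -0.011, 0], "grip": 0.02},
  {"angular": [0, 0, 0], "dp": [-0.08, -0.017, 0], "grip": 0.02},
  {"angular": [0, 0, 0], "dp": [-0.11, -0.024, 0], "grip": 0.02},
  {"angular": [0, 0, 0], "dp": [-0.14, -0.03, 0], "grip": 0.02},
  {"angular": [0, 0, 0], "dp": [-0.17, -0.037, 0], "grip": 0.02},
  {"angular": [0, 0, 0], "dp": [-0.2, -0.043, 0], "grip": 0.02},
  {"angular": [0, 0, 0], "dp": [-0.23, -0.05, 0], "grip": 0.02},
  {"angular": [0, 0, 0], "dp": [-0.25, -0.054, 0], "grip": 0.02},
  {"angular": [0, 0, 0], "dp": [-0.261, -0.0565, 0], "grip": 0.02},
  {"angular": [0, 0, 0], "dp": [-0.261, -0.0565, 0], "grip": 0.02},
  {"angular": [0, 0, 0], "dp": [-0.261, -0.0565, 0], "grip": 0.02},
])

```text
time: 26.6
tool_pos: [0.5384, -0.2698, 0.2304]
tool_rot: [1.949, 2.464, 0.0]
ft_force: [0.1, 0.0, -1.3]
grip_width: 0.318
```

```bash
python3 - <<'E'
from h import *
st()
s=optics.capture('scene');t=optics.capture('top');cv2.imwrite('pics/s13full.png',s);cv2.imwrite('pics/t13full.png',t)
crop(s,130,70,250,240,4,'pics/s13.png');crop(t,400,150,520,270,5,'pics/t13.png')
E
```

```text
t 26.6 pos [ 0.5384 -0.2698  0.2304] yaw 103.31 z [ 1.e-04  1.e-04 -1.e+00] F [ 0.1  0.  -1.3] w 29.9 j [ 1.22  0.65 -1.19  1.64  0.63  1.29  1.72]
```

View pics/s13.png

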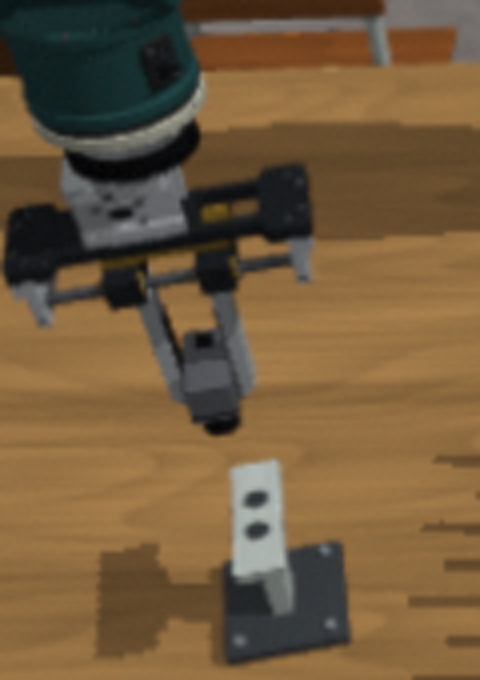

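View pics/t13.png

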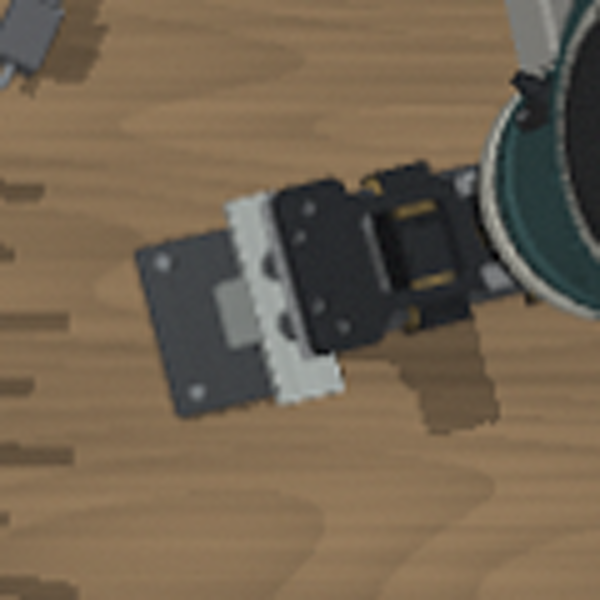

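```bash
python3 - <<'E'
from h import *
s=cv2.imread('pics/s13full.png')
crop(s,165,145,200,185,16,'pics/s13z.png')
go((.5376,-.2714,.2304),103.3)
E
```

```text
dp [-0.0011 -0.0011  0.    ] ang [0.   0.01 0.  ]
```

View pics/s13z.png

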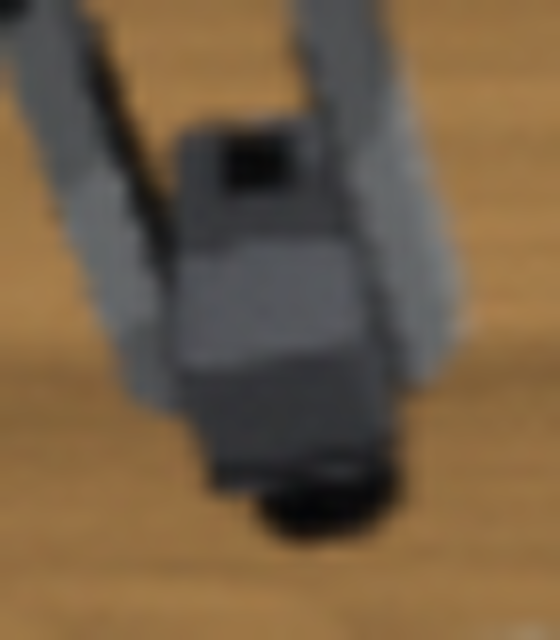

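```bash
python3 - <<'E'
from h import *
c=np.array([(178,128),(330,112),(368,345),(178,370)])/16+[165,145]-.47
q=onz('scene',c,.2451);print(q.round(4));u=np.array([np.cos(np.radians(13.3)),np.sin(np.radians(13.3))])
T=np.array([.5384,-.2698]); print('along',((q[:,:2]-T)@u).round(4)); print('across',((q[:,:2]-T)@[-u[1],u[0]]).round(4))
E
```

```text
[[ 0.5138 -0.2894  0.2451]
 [ 0.5107 -0.265   0.2451]
 [ 0.5691 -0.2462  0.2451]
 [ 0.5739 -0.2753  0.2451]]
along [-0.0285 -0.0258  0.0353  0.0332]
across [-0.0135  0.011   0.0159 -0.0135]
```

Along the length, sensor and plate sit the same relative to the TCP to within about 1 mm. I descend to TCP z 0.160 (gap about 30 mm), check, then go to 0.139.

Emit:
play_rows([
  {"angular": [0, 0, 0], "dp": [-0.001, -0.001, 0.006], "grip": 0.02},
  {"angular": [0, 0, 0], "dp": [-0.0013, -0.0017, 0.02], "grip": 0.02},
  {"angular": [0, 0, 0], "dp": [-0.0013, -0.0017, 0.036], "grip": 0.02},
  {"angular": [0, 0, 0], "dp": [-0.0013, -0.0017, 0.052], "grip": 0.02},
  {"angular": [0, 0, 0], "dp": [-0.0013, -0.0017, 0.064], "grip": 0.02},
  {"angular": [0, 0, 0], "dp": [-0.0013, -0.0017, 0.07], "grip": 0.02},
  {"angular": [0, 0, 0], "dp": [-0.0013, -0.0017, 0.07], "grip": 0.02},
  {"angular": [0, 0, 0], "dp": [-0.0013, -0.0017, 0.07], "grip": 0.02},
])

```text
time: 27.7
tool_pos: [0.5371, -0.2727, 0.1607]
tool_rot: [1.951, 2.462, 0.0]
ft_force: [0.0, -0.4, -0.6]
grip_width: 0.316
```

```bash
python3 - <<'E'
from h import *
st(); go((.5370,-.2715,.1395),103.3)
E
```

```text
t 27.7 pos [ 0.5371 -0.2727  0.1607] yaw 103.23 z [ 5.e-04 -2.e-04 -1.e+00] F [ 0.  -0.4 -0.6] w 29.7 j [ 1.19  0.72 -1.13  1.71  0.7   1.18  1.68]
 dp [0.0012 0.0001 0.0212] ang [ 0.02  0.02 -0.07]
```

Emit:
play_rows([
  {"angular": [0, 0, 0], "dp": [0.0006, 0, 0.003], "grip": 0.02},
  {"angular": [0, 0, 0], "dp": [0.0012, 0, 0.008], "grip": 0.02},
  {"angular": [0, 0, 0], "dp": [0.0012, 0, 0.013], "grip": 0.02},
  {"angular": [0, 0, 0], "dp": [0.0012, 0, 0.017], "grip": 0.02},
  {"angular": [0, 0, 0], "dp": [0.0012, 0, 0.02], "grip": 0.02},
  {"angular": [0, 0, 0], "dp": [0.0012, 0, 0.021], "grip": 0.02},
  {"angular": [0, 0, 0], "dp": [0.0012, 0, 0.021], "grip": 0.02},
  {"angular": [0, 0, 0], "dp": [0.0012, 0, 0.021], "grip": 0.02},
])

```text
time: 28.7
tool_pos: [0.5367, -0.2715, 0.1394]
tool_rot: [1.951, 2.462, 0.0]
ft_force: [-0.3, -0.6, -1.1]
grip_width: 0.32
```

```bash
python3 - <<'E'
from h import *
st(); go((.5370,-.2715,.1393),103.3)
s=optics.capture('scene');t=optics.capture('top');cv2.imwrite('pics/s14full.png',s);cv2.imwrite('pics/t14full.png',t)
crop(s,165,145,225,225,9,'pics/s14.png')
crop(t,420,160,500,240,7,'pics/t14.png')
E
```

```text
t 28.7 pos [ 0.5367 -0.2715  0.1394] yaw 103.23 z [ 1.e-04 -0.e+00 -1.e+00] F [-0.3 -0.6 -1.1] w 30.1 j [ 1.18  0.74 -1.11  1.72  0.73  1.15  1.66]
 dp [-0.0001  0.0003  0.0001] ang [ 0.01  0.   -0.07]
```

View pics/s14.png

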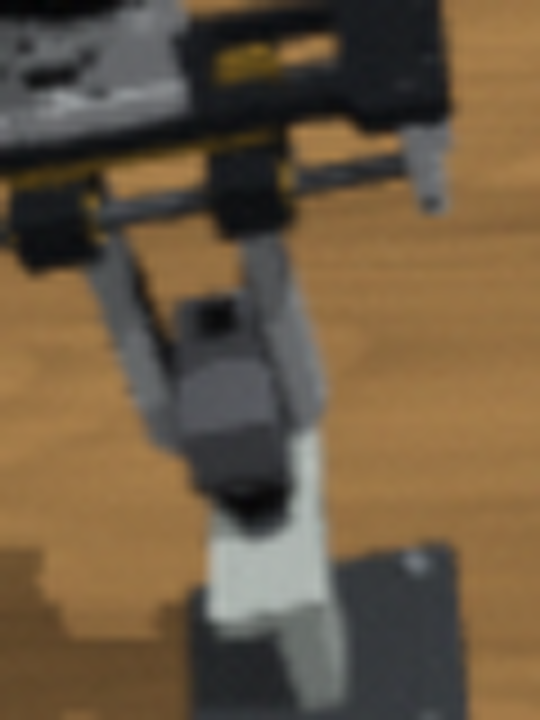

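View pics/t14.png

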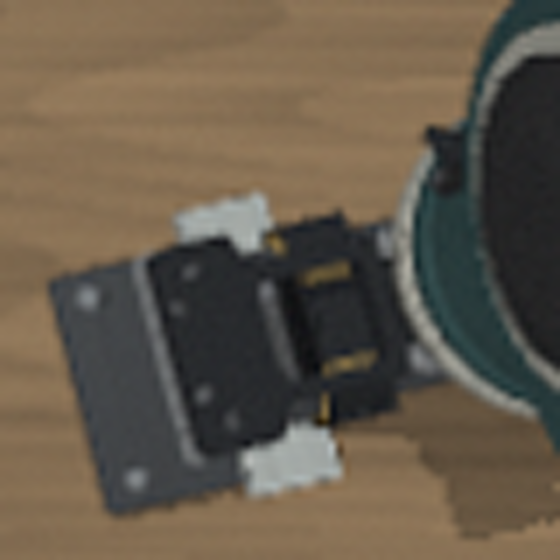

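```bash
python3 - <<'E'
from h import *
u=np.array([np.cos(np.radians(13.3)),np.sin(np.radians(13.3))]);v=np.array([-u[1],u[0]])
def f(l,c,k,o,z,T):
    q=onz('scene',np.array(c,float)/k+o-.45,z)[:,:2]-T; print(l,(q@u*1000).round(1),(q@v*1000).round(1))
T1=np.array([.5384,-.2698]);T2=np.array([.5367,-.2715])
f('eye before z.201',[(315,540)],16,[165,145],.2011,T1)
f('eye now z.110',[(258,533)],9,[165,145],.1101,T2)
f('eye now z.105/.115',[(258,533)],9,[165,145],.105,T2)
f('eye now z.105/.115',[(258,533)],9,[165,145],.115,T2)
f('sensor top corners',[(178,300),(285,438),(178,440)],9,[165,145],.1541,T2)
f('plate front top edge',[(212,622),(327,600)],9,[165,145],.1,T2)
st()
E
```

```text
eye before z.201 [27.5] [-3.3]
eye now z.110 [34.8] [-0.8]
eye now z.105/.115 [29.5] [-1.8]
eye now z.105/.115 [39.9] [0.2]
sensor top corners [-27.6  42.8  35.2] [-12.7  17.4 -13.8]
plate front top edge [58.7 58.6] [-17.8  16.8]
t 28.8 pos [ 0.5367 -0.2715  0.1393] yaw 103.22 z [ 1.e-04 -0.e+00 -1.e+00] F [-0.9 -0.8 -1.1] w 29.9 j [ 1.18  0.74 -1.11  1.72  0.73  1.15  1.66]
```

Along the length, sensor centre +3.8 and plate centre +3.7 mm agree in the same view. The gap by the arm's height is 10.0 mm. The eye pixel is too blurred by its shadow to check the gap. Last, I check whether the untouched things moved.

```bash
python3 - <<'E'
from h import *
a=cv2.imread('pics/top0.png').astype(int);b=cv2.imread('pics/t14full.png').astype(int);d=np.abs(a-b).max(2)
for n,(x0,y0,x1,y1) in dict(rack=(343,172,372,274),wheel=(270,125,297,150),motor=(394,136,420,170),rover=(333,95,388,155),turq=(298,218,323,244),green=(234,278,262,306)).items(): print(n,(d[y0:y1,x0:x1]>40).sum(),d[y0:y1,x0:x1].mean().round(1))
st()
E
```

```text
rack 0 3.2
wheel 0 3.0
motor 0 3.1
rover 0 3.2
turq 0 3.2
green 0 3.0
t 28.8 pos [ 0.5367 -0.2715  0.1393] yaw 103.22 z [ 1.e-04 -0.e+00 -1.e+00] F [-0.9 -0.8 -1.1] w 29.9 j [ 1.18  0.74 -1.11  1.72  0.73  1.15  1.66]
```

```bash
python3 - <<'E'
from h import *
print(ctrl.job_done()); st()
E
```

```text
the job is handed in; nothing more can be done
None
the job is handed in; nothing more can be done
```

I laid the 110 x 34 mm plate on the stand's ledge and let go. I then carried the sensor over the rack, and the job was handed in at 28.8 s with the arm still holding it above the plate. No verdict was reported.

**Last checks**
- **Sensor:** It is held at a width of 29.9 mm, level to within 0.01 degrees at the tool, and turned within about 0.3 degrees of the plate.
- **Centring:** Along the plate's length, the sensor and plate centres agree to within about 1 mm in the scene camera. Across the width, both were held at the same tool position.
- **Gap:** About 10.0 mm, worked out from the arm's heights when it gripped the sensor and when the plate touched the ledge. No contact force showed at the end.
- **Other things:** The rack, wheel, motor, rover and both decoy blocks show no change in the top view.

**What disagreed or could not be checked**
- **Camera offset:** The two cameras differ by 2–4 mm in absolute position at the stand. I used their mean, so the plate's centring on the ledge is good to about 1.5 mm.
- **Gap in the image:** The picture could not confirm the gap, because the eye's edge is lost in its shadow.
- **Plate direction:** The plate and sensor lay along the tray's long side, not its y as the task says, so I went by the pictures.
- **Joint limit:** I turned the gripper half a turn before gripping the sensor, because joint 7 was close to its limit. Joint 3 then got to within 0.02 rad of its limit while I carried the sensor.

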